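Regrip the tamper in the sloping rest and stand it in the cedar cabinet

ROBOT

A 7-joint arm with a two-finger parallel gripper is mounted at the origin on the work surface. World frame = base frame: x ahead of the robot, y to its left, z up, the work surface at z = 0. Lengths are in mm, angles in rad, forces in N, time in s.
With the tool pointing down it reaches from about 400 to 875 mm from the base axis. Payload 6.5 kg.
Tool frame: the origin (TCP) lies between the finger pads; the fingertips stand env.nose_length ahead of it and the grasp point (between the pads) lies 3 mm ahead of it (env.nose_length is the distance from the TCP to the fingertips, in mm); z points along the fingers, y is the direction in which the jaws open and shut (so a half turn about z gives the same grasp; the last joint's range is limited). The gripper opens to 85 mm and grips with 20 to 120 N. Pads are 22 mm wide; open, the fingers measure 114 mm over their backs; the gripper's body (76 mm by 85 mm) begins 54 mm behind the grasp point. The pads swing forward as they close: fully open they stand 13 mm farther back than shut.
Start: joints at [-0.066, 0.536, -0.004, 1.538, 0.003, 1.067, -0.071], TCP at [649.992, 0.001, 253.29] pointing down, gripper open.
Joint ranges: [-2.7, 2.7], [-0.37, 2.16], [-1.27, 1.26], [0.24, 2.4], [-1.31, 4.45], [0.19, 1.91], [-2.76, 2.76]. Speed limits (rad/s): [2.39, 2.39, 3.14, 3.14, 3.14, 3.14, 3.14].

INTERFACE

Orientations are given as a 3x3 rotation matrix whose columns are the frame's x, y, z axes.
In Python, from plant import env, vision gives the robot as it stands. The module is installed in compiled form; this text tells all that it offers.
- The arm moves only by the tool jog_arm, never from a script. Its argument "increments" is a list of rows, each a list of 7 numbers: the turn, a rotation vector about the tool's x, y, z in degrees, then the shift along the tool's x, y, z in m, then the finger opening in m, from 0 to 0.0854. A call has exactly 10 rows; each row is the pose to reach, as a shift and turn from the pose measured when the call began, along the tool's axes at that moment; what a row does not reach only later rows make up. A row lasts 1/12 s, in which the tool goes at most 41.7 mm and 7.16 degrees, less where a joint would pass 70% of its speed; a pose out of reach is approached as far as the arm can. A call with a gripper value outside its range is refused whole. The fingers move at their own pace and stop on an object; "force" is the grip in N (left out, the last holds). Time passes only in rows, so rows that repeat a pose let the fingers close, or fill a call up. It gives the time, the measured TCP pose, the force and the opening at its end, in the units of the state.
- env.observe(): the state, without advancing time (a new reading comes with each control period).
- vision.capture(name): name is "scene" or "side" or "wrist"; returns a dict with "color" (420x560x3 uint8, red, green, blue), "mtx" (3x3 intrinsics, pixels), "extrinsics" (4x4, takes a point from world to camera coordinates); the wrist camera has in their place "tool_from_camera" (4x4, takes a point from camera to tool coordinates, whose origin is the TCP and whose axes are the flange's). Camera axes: x right, y up, looking along -z (the intrinsics and any distortion apply to the point x, -y, -z); pixel columns grow to the right and rows downward; lengths in mm; the calibration is good to about 2 mm. The wrist camera is an equidistant fisheye: a pixel r from the principal point sees the ray r / f radians off the axis. A picture is of the moment at which its call begins: read the wrist's pose just before it. There is no depth.
- env.sign_off(): hands the job in, once; it reports no verdict.
The state is a dict: "time_s": time; "joint_positions": joint angles; "qd": joint speeds; "effort": joint torques, N m; "tcp_pos": TCP position; "tool_rot": TCP orientation; "wrist_force": force on the tool from outside, world axes, zero at the start; "wrist_torque": the same for the moment, N m; "gripper_width": finger opening in mm.
Only numpy, scipy, OpenCV 4.12 (cv2) and the standard library are available. Lean on these libraries where they do the work, as an engineer would, in place of code of your own. Each camera call takes 0.05 s, during which the arm holds its last target.

TASK

Tilt the olive-wood tamper out of its half-roofed bin by lifting the handle end, lay it in the sloping rest with its head against the stop and let go, then grip it anew at the steeper angle. Lower it upright, head down, onto the round cork pad in the cedar cabinet, the head wholly on the pad, and let go. Leave the bell, the anvil block and the board of tiles where they stand.

Things in the scene. Friction and masses are not known exactly. Their poses are not given: they have to be found in the camera images.
- tamper: Olive-wood tamper, 180 mm long, 0.1 to 0.18 kg: round head 56 mm across, 22 mm thick, then a square 18 x 18 mm handle on the same axis. Origin: centre of the head's flat outer face (the foot); z along the handle to the tip, x and y square to its flats. Centre of mass 55 to 60 mm from the foot. Starts level in the bin, z roughly along the bin's +x, axis 34 mm over the table, two flats upright.
- tamper_tip (a point): Centre of the tamper's handle end, 180 mm along its z from the foot.
- bin: Fixed narrow pale wooden bin, half-roofed. Origin on the table under its centre, x lengthwise. Inside x -105 to 105, y -45 to 45 mm, walls 8 mm, floor top 6 mm up. Side walls 50 mm high, +x end wall 40 mm. A batten 16 mm wide, top 25 mm up, at x -16 to 4 mm props the handle. The tamper's foot starts 1 to 9 mm from the -x end wall's inside, its head under the roof.
- rest: Fixed metal rest with a trough sloping at 45 degrees that rises towards its +x. Origin under the centre of its base plate (170 x 100 x 8 mm). The trough takes the handle from 30 to 95 mm from the foot; floor 44 mm wide, 10 mm thick. Cheeks 26 mm apart at the bottom, 36 mm at the top, reach 9 mm above the handle's axis. A stop plate 8 mm thick, 56 mm wide, square to the slope, takes the foot.
- rest_foot (a point): Where the centre of the tamper's foot lies when seated: on the stop's face, at x -63, y 0, z 42 mm in the rest's frame.
- rest_tip (a point): Where the tamper's tip lies when seated: 180 mm up the 45 degree slope from rest_foot.
- cabinet: Fixed cedar cabinet bay, open towards its -x (the robot's side). Origin on the table under the pad's centre. Floor board 8 mm thick, x -60 to 80 mm; side walls 12 mm thick, 268 mm high, inner faces at y -85 and 85 mm, x -20 to 80 mm; an open lattice fills the back's upper part (150 mm up to the top) at x 73 to 79 mm; top board from x 0 to 80 mm.
- pad (a point): Centre of the upper face of the round cork pad (90 mm across) in the cabinet, 14 mm over the table; axes as the cabinet's.
- bell: Loose brass hand bell standing mouth down, 60 mm across, 106 mm high; origin at the centre of its mouth. Leave alone.
- anvil: Loose squat iron anvil block, 70 x 50 x 58 mm; origin at the centre of its underside. Leave alone.
- tiles: Loose board 100 (x) x 130 (y) mm carrying four glazed triangles, 20 mm high in all; origin at the centre of its underside. Leave alone.
- bin_roof (a point): Mid-edge of the underside of the bin's roof, at x -68, z 76 mm in the bin's frame. The roof is 8 mm thick and runs from here back to x -113 mm over the full width on walls of its own height: the head cannot be lifted straight up, but can be drawn out to +x with the handle raised.
- trough_end (a point): Middle of the upper end of the trough's floor. From here (95 mm from the foot) to its tip the seated handle stands out free, nothing beside or above it.
- cab_top (a point): Middle of the front edge of the underside of the cabinet's top board, 268 mm over the table, straight above the pad's centre. The board (14 mm thick) runs from here 80 mm to the cabinet's +x, over the full width.
There are look-alikes about, which are no part of the job. Leave any purple or white look-alike of the tamper alone.

How it is judged (in metres and radians):
On the way, in this order (a step that is already met when the one before it is completed fails the run):
1. the tamper lies in the sloping rest, foot within 20 mm of its seat, tip within 25 mm of its place, still and let go (distance between tamper and rest_foot below 0.02 m and distance between tamper_tip and rest_tip below 0.025 m and contact force between the fingers and tamper below 0.1 N and linear speed of tamper below 0.03 m/s), for 0.2 s.
2. the tamper is held in the fingers upright (within 20 degrees) over the pad, its foot less than 30 mm above it and within 30 mm of its centre (angle between tamper's own z axis and vertical below 0.35 rad and horizontal distance between tamper and pad below 0.03 m and z of tamper in the frame of pad between -0.004 and 0.03 m and contact force between the fingers and tamper above 0.5 N), for 0.1 s.
At the end, for the whole second after the job is handed in: the tamper stands upright (within 3.4 degrees), head down and at rest on the cork pad, foot centre within 19 mm of the pad's centre and within 4 mm of its surface, released (angle between tamper's own z axis and vertical below 0.06 rad and horizontal distance between tamper and pad below 0.019 m and z of tamper in the frame of pad between -0.004 and 0.004 m and linear speed of tamper below 0.02 m/s and contact force between the fingers and tamper below 0.1 N); the robot touches nothing.
It fails at once if the bell is shifted more than 20 mm or tipped (distance of bell from where it was at the start of the episode above 0.02 m or angle between bell's own z axis and vertical above 0.3 rad).
It fails at once if the anvil block is shifted more than 20 mm (distance of anvil from where it was at the start of the episode above 0.02 m).
It fails at once if the board of tiles is shifted more than 20 mm (distance of tiles from where it was at the start of the episode above 0.02 m).
It also fails if it takes over 72 s, if anything falls off the work surface, if the arm or the gripper's body presses on something with over 40 N, if the wrist force passes 120 N, or if a joint passes its speed limit or range.

## Working session

There is one attempt and no reset: what is moved stays moved. The work goes in short steps, Python scripts to look and compute and a tool call to move; the robot and the scene stay as the last step left them, time stands still between calls to the robot, and variables do not carry over. Pictures are saved under pics/ and viewed, and the job is handed in when it is done.

Besides the shell and the picture viewer there is one more tool, called as name([rows], argument=value, ...), one row to a line, values as JSON. jog_arm: Moves the arm, as the interface text tells. Its arguments: {"type":"object","properties":{"increments":{"type":"array","items":{"type":"array","items":{"type":"number"}}},"force":{"type":"number"}},"required":["increments"]}

```bash
mkdir -p pics; ls; python3 - <<'E'
from plant import env, vision
import cv2
s=env.observe()
for k in s: print(k,s[k])
print(env.nose_length)
for n in ["scene","side","wrist"]:
    c=vision.capture(n)
    cv2.imwrite(f"pics/{n}0.png",c["color"][:,:,::-1])
    print(n,c["mtx"].tolist(),[ (k,c[k].tolist() if hasattr(c[k],'tolist') else c[k]) for k in c if k not in("color","mtx")])
E
```

```text
pics
time_s 0.0
joint_positions [-0.06623087  0.53718158 -0.00447454  1.53885351  0.00262007  1.06727568
 -0.07122193]
qd [-0.00089226  0.00031562 -0.00036973 -0.00104632  0.00062984 -0.00128685
  0.00134346]
effort [-4.51575825e-04 -5.83398092e+01  1.04865700e+00 -2.59097242e+01
  1.23920938e-02  9.44124302e-03 -7.87308863e-06]
tcp_pos [6.49420733e+02 2.17148711e-02 2.52410368e+02]
tool_rot [[-1.21509947e-04  9.99998535e-01 -1.70769243e-03]
 [ 9.99999985e-01  1.21296521e-04 -1.25082151e-04]
 [-1.24874831e-04 -1.70770760e-03 -9.99998534e-01]]
wrist_force [-0.33155226 -0.09628575  0.47372363]
wrist_torque [0.03016826 0.00752921 0.03338922]
gripper_width 85.52810373905324
22.0
scene [[441.7406146561412, 0.0, 284.42973903250225], [0.0, 441.7406146561412, 211.26532342298148], [0.0, 0.0, 1.0]] [('extrinsics', [[0.5260014128864116, 0.8504749845071046, -0.0038489438991494112, -318.28008557746597], [-0.5416442065903191, 0.3384781387785359, 0.7694505202000723, 62.65383191023548], [0.6557012026133869, -0.4026473026069571, 0.6386948274369376, -1678.8245988303004], [0.0, 0.0, 0.0, 1.0]])]
side [[533.071957026234, 0.0, 279.4145059585396], [0.0, 533.071957026234, 211.36097630209005], [0.0, 0.0, 1.0]] [('extrinsics', [[-0.6618683097848064, -0.7494736279582415, 0.014819632172059017, 376.2567640939136], [0.4990166104272508, -0.4257622263963129, 0.7547906657423319, -282.1694162305222], [-0.5593860590149713, 0.5069672647905052, 0.6557983145834796, -1550.06682352912], [0.0, 0.0, 0.0, 1.0]])]
wrist [[325.19226210127806, 0.0, 272.7179144268263], [0.0, 325.19226210127806, 206.05840260650146], [0.0, 0.0, 1.0]] [('tool_from_camera', [[-0.0009634541065794161, 0.9463748981313639, 0.3230690699262815, 83.31387362357376], [0.9999994930416651, 0.0010063511873457248, 3.42592862330195e-05, -1.6816149429097482], [-0.0002926988135961534, 0.3230689391509742, -0.9463753879319067, -120.62152427439155], [0.0, 0.0, 0.0, 1.0]])]
```

View pics/scene0.png

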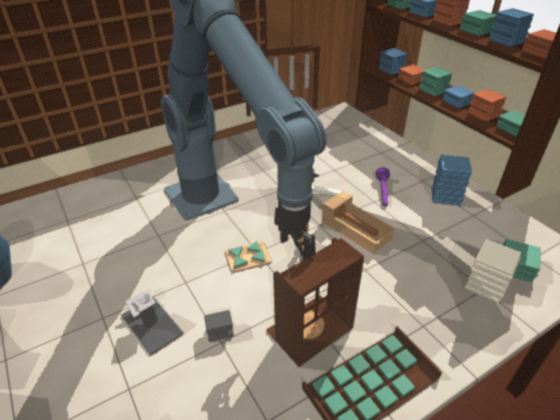

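View pics/side0.png

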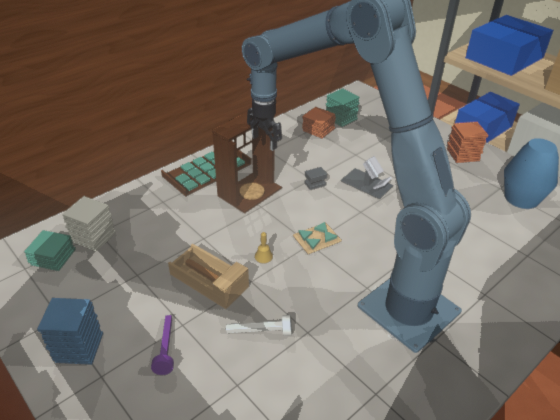

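View pics/wrist0.png

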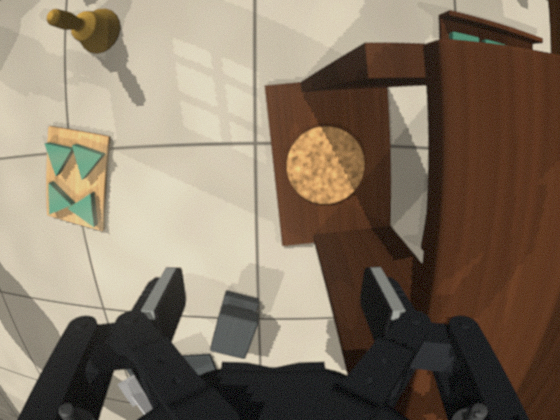

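```bash
cat > h.py <<'E'
import numpy as np, cv2
from plant import env, vision
def proj(cap,P,T=None):
    P=np.atleast_2d(np.asarray(P,float)); M=cap['mtx']
    if 'extrinsics' in cap:
        E=cap['extrinsics']; c=P@E[:3,:3].T+E[:3,3]
        x,y,z=c[:,0],-c[:,1],-c[:,2]
        return np.c_[M[0,0]*x/z+M[0,2],M[1,1]*y/z+M[1,2]]
    W=T@cap['tool_from_camera']; Wi=np.linalg.inv(W)
    c=P@Wi[:3,:3].T+Wi[:3,3]; x,y,z=c[:,0],-c[:,1],-c[:,2]
    rr=np.hypot(x,y); th=np.arctan2(rr,z); k=th/np.maximum(rr,1e-9)
    return np.c_[M[0,0]*x*k+M[0,2],M[1,1]*y*k+M[1,2]]
def ray(cap,uv,T=None):
    M=cap['mtx']; a=(uv[0]-M[0,2])/M[0,0]; b=(uv[1]-M[1,2])/M[1,1]
    if 'extrinsics' in cap:
        Ei=np.linalg.inv(cap['extrinsics']); d=np.array([a,-b,-1.])
    else:
        Ei=T@cap['tool_from_camera']; th=np.hypot(a,b); s=np.sinc(th/np.pi)
        d=np.array([a*s,-b*s,-np.cos(th)])
    d=Ei[:3,:3]@d
    return Ei[:3,3],d/np.linalg.norm(d)
def atz(cap,uv,z,T=None):
    o,d=ray(cap,uv,T); return o+d*(z-o[2])/d[2]
def tcpT(s=None):
    s=s or env.observe(); T=np.eye(4); T[:3,:3]=s['tool_rot']; T[:3,3]=s['tcp_pos']; return T
def crop(img,x0,y0,x1,y1,name,k=4):
    c=cv2.resize(img[y0:y1,x0:x1,::-1],None,fx=k,fy=k,interpolation=cv2.INTER_CUBIC); cv2.imwrite(name,c)
E
python3 - <<'E'
from h import *
sc=cv2.imread('pics/scene0.png')[:,:,::-1]; sd=cv2.imread('pics/side0.png')[:,:,::-1]
crop(sc,300,160,420,260,'pics/sc_bin.png',6)
crop(sd,155,220,305,345,'pics/sd_bin.png',5)
crop(sc,105,270,255,370,'pics/sc_rest.png',5)
crop(sd,290,140,410,220,'pics/sd_rest.png',6)
E
```

```text
(no output)
```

View pics/sc_bin.png

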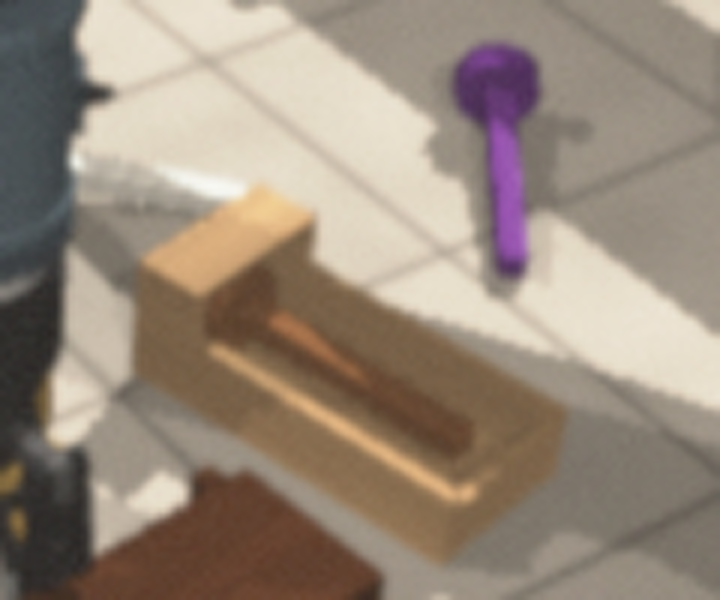

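View pics/sd_bin.png

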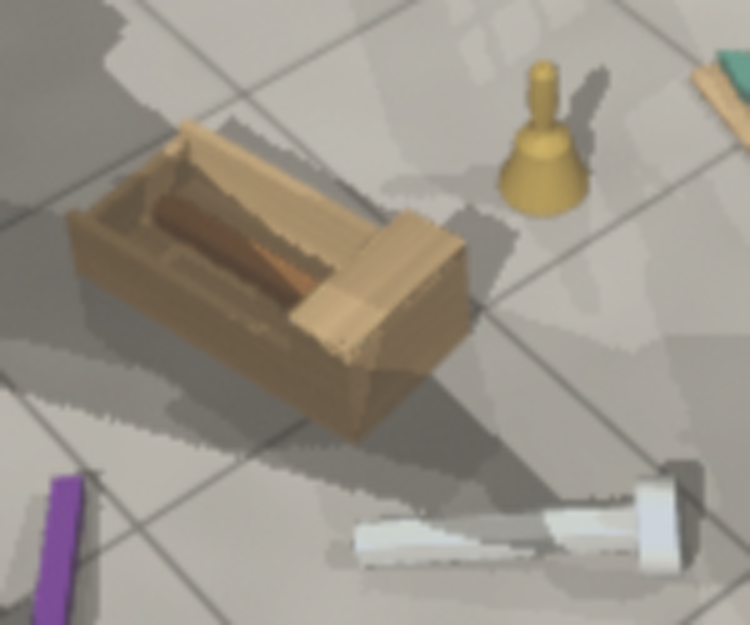

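View pics/sc_rest.png

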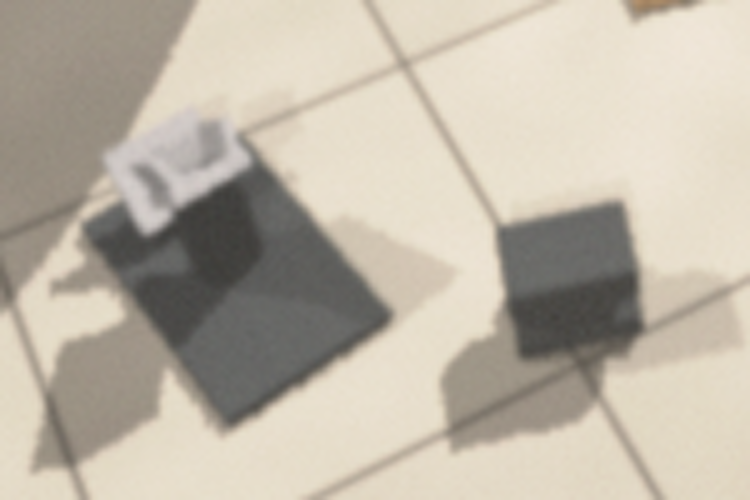

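View pics/sd_rest.png

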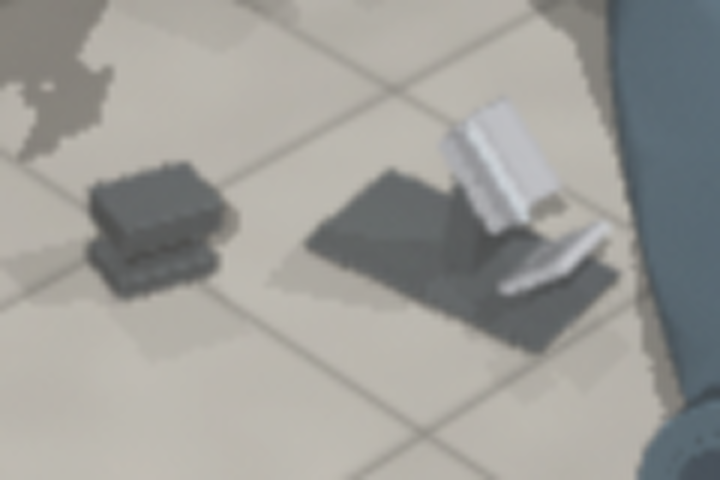

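```bash
cat > fit.py <<'E'
from h import *
from scipy.optimize import least_squares
def fit(obs,x0):
    # obs: list of (cap,T,local pt,uv)
    def res(p,full=False):
        c,s=np.cos(p[2]),np.sin(p[2]); r=[]
        for cap,T,P,uv in obs:
            w=[p[0]+c*P[0]-s*P[1],p[1]+s*P[0]+c*P[1],P[2]]
            r.append(proj(cap,[w],T)[0]-uv)
        return np.array(r) if full else np.ravel(r)
    s=least_squares(res,x0,loss='soft_l1',x_scale=[10,10,.05]); return s.x,res(s.x,True)
E
cat > fit1.py <<'E'
from fit import *
S=vision.capture('scene');D=vision.capture('side');
S_=lambda x,y:(300+x/6,160+y/6)
D_=lambda x,y:(155+x/5,220+y/5)
o=[(S,None,p,S_(*q)) for p,q in [((-113,-53,84),(145,265)),((-113,53,84),(265,187)),((-68,53,84),(315,215)),((-68,-53,84),(205,297)),((113,-53,0),(445,562)),((-113,-53,0),(137,372))]]
o+=[(D,None,p,D_(*q)) for p,q in [((-68,53,84),(290,318)),((-113,53,84),(350,362)),((-113,-53,84),(465,243)),((-68,-53,84),(408,212)),((-113,53,0),(358,440)),((113,53,0),(80,278))]]
x,r=fit(o,[600,300,0]); print('bin',x,r.round(1).tolist())
S_=lambda x,y:(105+x/5,270+y/5)
D_=lambda x,y:(290+x/6,140+y/6)
o=[(S,None,p,S_(*q)) for p,q in [((-85,50,8),(245,135)),((-85,-50,8),(85,228)),((85,-50,8),(228,422)),((85,50,8),(390,316))]]
o+=[(D,None,p,D_(*q)) for p,q in [((-85,50,8),(540,350)),((-85,-50,8),(618,272)),((85,-50,8),(390,170)),((85,50,8),(310,243))]]
x,r=fit(o,[600,-300,0]); print('rest',x,r.round(1).tolist())
W=vision.capture('wrist');T=tcpT()
print('pad',atz(W,(326,165),14,T))
for uv in [(265,85),(283,245)]: print(atz(W,uv,8,T))
print('tiles',atz(W,(80,178),15,T)); print('bell',atz(D,(264,262),0),atz(W,(95,32),30,T)); 
print('anvil',atz(W,(240,300),58,T),[atz(S,(105+x/5,270+y/5),58) for x,y in[(565,250)]])
E
python3 fit1.py
```

```text
bin [4.66233471e+02 3.78219297e+02 2.37409089e-01] [[-1.4, -1.4], [-1.7, -1.8], [0.1, -1.0], [-1.2, -0.9], [0.1, -0.4], [-1.3, -0.7], [-0.7, -0.7], [-0.3, -2.4], [-0.1, -1.3], [-0.9, -1.7], [-0.4, 1.2], [-2.1, -0.6]]
rest [ 4.76584335e+02 -3.51315111e+02  1.59709904e-01] [[-0.7, -1.7], [-0.8, -2.0], [-0.6, -0.3], [0.5, -0.7], [-1.1, -0.9], [-0.0, -0.9], [-0.4, -1.6], [-1.8, -1.8]]
pad [708.55695683   9.76858226  14.        ]
[639.63083735  99.17633826   8.        ]
[660.75474003 -92.76096088   8.        ]
tiles [400.38182795  -0.8219152   15.        ]
bell [415.77769223 199.72218425   0.        ] [445.61215586 175.81848062  30.        ]
anvil [ 609.35047837 -141.42658436   58.        ] [array([ 600.8828678 , -203.29324362,   58.        ])]
```

jog_arm([
  [0, 0, 6, 0.02, -0.015, -0.008, 0.0854],
  [0, 0, 12, 0.04, -0.03, -0.016, 0.0854],
  [0, 0, 18, 0.06, -0.045, -0.024, 0.0854],
  [0, 0, 24, 0.08, -0.06, -0.03, 0.0854],
  [0, 0, 30, 0.11, -0.07, -0.03, 0.0854],
  [0, 0, 36, 0.14, -0.08, -0.03, 0.0854],
  [0, 0, 42, 0.17, -0.09, -0.03, 0.0854],
  [0, 0, 48, 0.2, -0.1, -0.03, 0.0854],
  [0, 0, 54, 0.23, -0.11, -0.03, 0.0854],
  [0, 0, 60, 0.26, -0.12, -0.03, 0.0854],
])

```text
time_s: 1.13
tcp_pos: [529.1, 261.4, 283.1]
tool_rot: [[0.869, 0.496, -0.001], [0.496, -0.869, -0.0], [-0.0, -0.0, -1.0]]
wrist_force: [1.0, 0.2, 0.8]
gripper_width: 85.3
```

```bash
cat >> h.py <<'E'
from scipy.spatial.transform import Rotation as Ro
def toolR(yaw,tilt):
    # tool x,y,z; yaw: heading of tool x (horizontal), tilt: forward tilt (tool z leaning toward heading)
    h=np.array([np.cos(yaw),np.sin(yaw),0]); u=np.array([0,0,1.])
    x=h*np.cos(tilt)+u*np.sin(tilt); z=h*np.sin(tilt)-u*np.cos(tilt)
    return np.c_[x,np.cross(z,x),z]
def inc(R,p,s=None):
    s=s or env.observe(); A=s['tool_rot']; 
    return np.degrees(Ro.from_matrix(A.T@R).as_rotvec()).round(1), (A.T@(np.array(p)-s['tcp_pos'])/1000).round(4)
def show(n=0):
    s=env.observe(); print('t',s['time_s'].__round__(2),'q',s['joint_positions'].round(2),'p',s['tcp_pos'].round(1),'F',s['wrist_force'].round(1),'w',round(s['gripper_width'],1)); return s
E
python3 - <<'E'
from h import *
show(); print(inc(toolR(.237,0),[485,383,230]))
E
```

```text
t 1.13 q [-0.63  0.4   0.13  1.68 -0.06  1.06 -1.54] p [529.1 261.4 283.1] F [1.  0.2 0.8] w 85.3
(array([-0. ,  0. , 16.1]), array([ 0.022 , -0.1275,  0.0531]))
```

jog_arm([
  [0, 0, 2, 0.003, -0.016, 0.007, 0.05],
  [0, 0, 4, 0.006, -0.032, 0.014, 0.05],
  [0, 0, 6, 0.009, -0.048, 0.021, 0.05],
  [0, 0, 8, 0.012, -0.064, 0.028, 0.05],
  [0, 0, 10, 0.015, -0.08, 0.034, 0.05],
  [0, 0, 12, 0.018, -0.096, 0.04, 0.05],
  [0, 0, 14, 0.02, -0.112, 0.047, 0.05],
  [0, 0, 16, 0.022, -0.1275, 0.053, 0.05],
  [0, 0, 16, 0.022, -0.1275, 0.053, 0.05],
  [0, 0, 16, 0.022, -0.1275, 0.053, 0.05],
])

```text
time_s: 1.97
tcp_pos: [484.4, 383.3, 229.8]
tool_rot: [[0.971, 0.24, -0.001], [0.24, -0.971, -0.001], [-0.001, 0.0, -1.0]]
wrist_force: [0.3, -0.0, -0.4]
gripper_width: 50.4
```

```bash
python3 - <<'E'
from h import *
show(); c=vision.capture('wrist'); cv2.imwrite('pics/w1.png',c['color'][:,:,::-1])
E
```

```text
t 1.97 q [-0.85  0.51  0.15  1.66 -0.09  0.98 -2.  ] p [484.4 383.3 229.8] F [ 0.3 -0.  -0.4] w 50.4
```

View pics/w1.png

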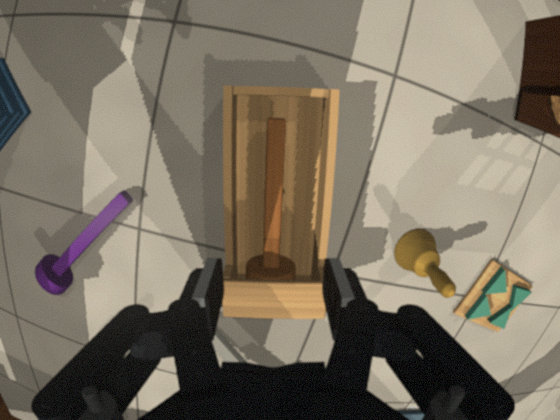

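```bash
python3 - <<'E'
from h import *
im=cv2.imread('pics/w1.png')[:,:,::-1]
crop(im,210,75,350,330,'pics/w1c.png',3)
im2=im
E
```

```text
(no output)
```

View pics/w1c.png

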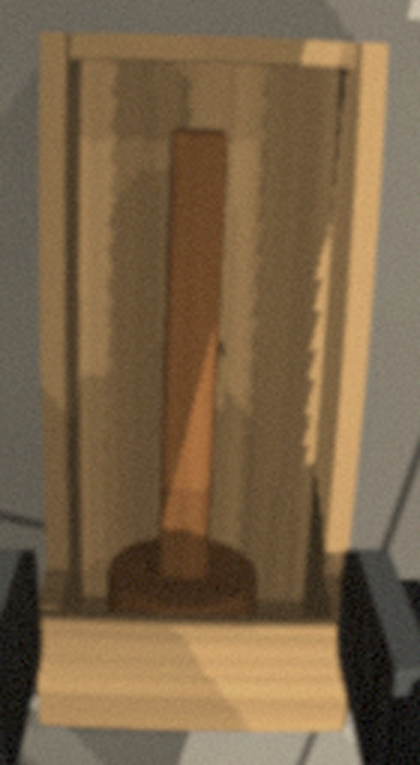

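```bash
python3 - <<'E'
from fit import *
W=vision.capture('wrist');T=tcpT()
f=lambda x,y:(210+x/3,75+y/3)
a=[atz(W,f(*q),43,T) for q in [(173,130),(227,132),(160,575),(208,577)]]
for p in a: print(p.round(1))
tip=(a[0]+a[1])/2; hd=(a[2]+a[3])/2; d=tip-hd; print('w',np.linalg.norm(a[0]-a[1]),np.linalg.norm(a[2]-a[3]),'len',np.linalg.norm(d),'yaw',np.arctan2(d[1],d[0]),'tip',tip)
o=[(W,T,p,f(*q)) for p,q in [((113,53,50),(38,33)),((113,-53,50),(388,43)),((-68,53,84),(40,620)),((-68,-53,84),(342,623)),((-113,53,84),(38,725)),((-113,-53,84),(345,730))]]
x,r=fit(o,[466,378,.237]); print(x,r.round(1).tolist())
E
```

```text
[546.5 401.7  43. ]
[549.9 385.1  43. ]
[393.3 370.2  43. ]
[396.6 353.1  43. ]
w 16.90665416564839 17.357169322690044 len 156.5118081500333 yaw 0.20449222505578532 tip [548.18988496 393.4194586   43.        ]
[4.68091017e+02 3.73184060e+02 2.10925938e-01] [[0.3, -0.2], [-0.8, 0.1], [-2.5, -0.9], [5.8, 0.4], [0.4, 0.2], [-0.1, 0.5]]
```

```bash
python3 - <<'E'
from h import *
print(inc(toolR(.2045,0),[490,381.2,80]),inc(toolR(.2045,0),[490,381.2,37]))
E
```

```text
(array([ 0., -0.,  2.]), array([0.0037, 0.0014, 0.1506])) (array([ 0., -0.,  2.]), array([0.0037, 0.0014, 0.1936]))
```

jog_arm([
  [0, 0, 1, 0.002, 0.001, 0.02, 0.036],
  [0, 0, 2, 0.0037, 0.0014, 0.045, 0.036],
  [0, 0, 2, 0.0037, 0.0014, 0.07, 0.036],
  [0, 0, 2, 0.0037, 0.0014, 0.095, 0.036],
  [0, 0, 2, 0.0037, 0.0014, 0.12, 0.036],
  [0, 0, 2, 0.0037, 0.0014, 0.14, 0.036],
  [0, 0, 2, 0.0037, 0.0014, 0.16, 0.036],
  [0, 0, 2, 0.0037, 0.0014, 0.178, 0.036],
  [0, 0, 2, 0.0037, 0.0014, 0.19, 0.036],
  [0, 0, 2, 0.0037, 0.0014, 0.1936, 0.036],
])

```text
time_s: 2.9
tcp_pos: [490.0, 379.3, 35.5]
tool_rot: [[0.98, 0.201, -0.001], [0.201, -0.98, -0.003], [-0.002, 0.002, -1.0]]
wrist_force: [-1.1, -0.1, -0.2]
gripper_width: 36.2
```

```bash
python3 - <<'E'
from h import *
show(); c=vision.capture('wrist'); cv2.imwrite('pics/w2.png',c['color'][:,:,::-1])
print(inc(toolR(.2045,0),[490,381.2,37]))
E
```

```text
t 2.9 q [-0.81  0.78  0.11  1.73 -0.13  0.64 -1.99] p [490.  379.3  35.5] F [-1.1 -0.1 -0.2] w 36.2
(array([ 0.1,  0.1, -0.1]), array([ 0.0003, -0.0014, -0.0011]))
```

View pics/w2.png

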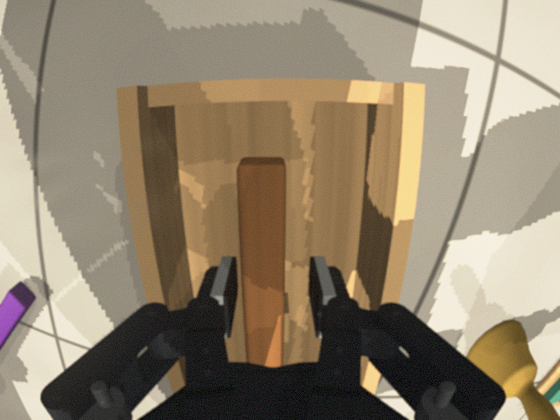

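jog_arm([
  [0, 0, 0, 0, -0.003, 0, 0.036],
  [0, 0, 0, 0, -0.003, 0, 0.03],
  [0, 0, 0, 0, -0.003, 0, 0.02],
  [0, 0, 0, 0, -0.003, 0, 0.01],
  [0, 0, 0, 0, -0.003, 0, 0.0],
  [0, 0, 0, 0, -0.003, 0, 0.0],
  [0, 0, 0, 0, -0.003, 0, 0.0],
  [0, 0, 0, 0, -0.003, 0, 0.0],
  [0, 0, 0, 0, -0.003, 0, 0.0],
  [0, 0, 0, 0, -0.003, 0, 0.0],
], force=110)

```text
time_s: 3.78
tcp_pos: [490.1, 383.3, 37.3]
tool_rot: [[0.979, 0.202, 0.001], [0.202, -0.979, -0.001], [0.001, 0.001, -1.0]]
wrist_force: [0.2, 0.0, 6.2]
gripper_width: 16.2
```

```bash
python3 - <<'E'
from h import *
s=show(); print(s['tool_rot'].round(3)); c=vision.capture('wrist'); cv2.imwrite('pics/w3.png',c['color'][:,:,::-1])
# path: foot pose (xf,zf,theta) in bin/tamper vertical plane; grasp rel.
p=s['tcp_pos']; A=s['tool_rot']
xf0,zf0=-98,34.; 
for th,xf,zf in [(5,-93,35),(10,-87,36),(15,-80,35.5),(20,-74,35),(27,-66,34.5),(34,-57,34),(40,-48,34),(45,-40,40),(45,-36,70),(45,-30,110)]:
    t=np.radians(th); c_,s_=np.cos(t),np.sin(t)
    # TCP in foot frame at theta=0: (120, 1.5)?
    a,b=p[0]*0+120., p[2]-34.
    X=xf+a*c_-b*s_-(xf0+a); Z=zf+a*s_+b*c_-(zf0+b)
    bot=zf-28*c_; topx=xf-28*s_; topf=zf+28*c_+22*s_
    print(th,'shift x %.4f z %.4f'%(X/1000,-Z/1000),'bottom %.1f topedge x %.1f z %.1f headtop %.1f x %.1f'%(bot,topx,zf+28*c_,topf,topx+22*c_))
E
```

```text
t 3.78 q [-0.82  0.78  0.11  1.73 -0.13  0.64 -2.  ] p [490.1 383.3  37.3] F [0.2 0.  6.2] w 16.2
[[ 0.979  0.202  0.001]
 [ 0.202 -0.979 -0.001]
 [ 0.001  0.001 -1.   ]]
5 shift x 0.0043 z -0.0114 bottom 7.1 topedge x -95.4 z 62.9 headtop 64.8 x -73.5
10 shift x 0.0086 z -0.0228 bottom 8.4 topedge x -91.9 z 63.6 headtop 67.4 x -70.2
15 shift x 0.0131 z -0.0324 bottom 8.5 topedge x -87.2 z 62.5 headtop 68.2 x -66.0
20 shift x 0.0156 z -0.0418 bottom 8.7 topedge x -83.6 z 61.3 headtop 68.8 x -62.9
27 shift x 0.0174 z -0.0546 bottom 9.6 topedge x -78.7 z 59.4 headtop 69.4 x -59.1
34 shift x 0.0187 z -0.0665 bottom 10.8 topedge x -72.7 z 57.2 headtop 69.5 x -54.4
40 shift x 0.0198 z -0.0764 bottom 12.6 topedge x -66.0 z 55.4 headtop 69.6 x -49.1
45 shift x 0.0205 z -0.0899 bottom 20.2 topedge x -59.8 z 59.8 headtop 75.4 x -44.2
45 shift x 0.0245 z -0.1199 bottom 50.2 topedge x -55.8 z 89.8 headtop 105.4 x -40.2
45 shift x 0.0305 z -0.1599 bottom 90.2 topedge x -49.8 z 129.8 headtop 145.4 x -34.2
```

View pics/w3.png

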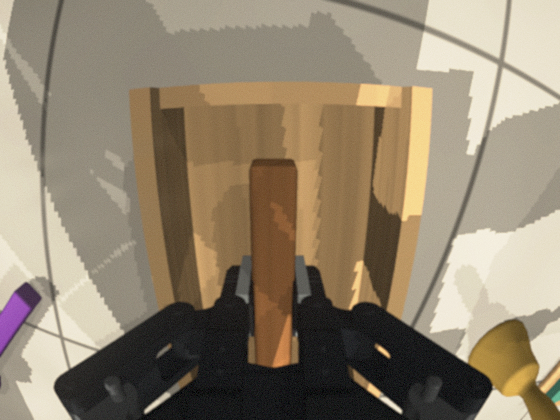

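jog_arm([
  [0, 2.5, 0, 0.0021, 0, -0.0057, 0],
  [0, 5, 0, 0.0043, 0, -0.0114, 0],
  [0, 7.5, 0, 0.0064, 0, -0.017, 0],
  [0, 10, 0, 0.0086, 0, -0.0228, 0],
  [0, 12.5, 0, 0.011, 0, -0.0276, 0],
  [0, 15, 0, 0.0131, 0, -0.0324, 0],
  [0, 17.5, 0, 0.0144, 0, -0.0372, 0],
  [0, 20, 0, 0.0156, 0, -0.0418, 0],
  [0, 20, 0, 0.0156, 0, -0.0418, 0],
  [0, 20, 0, 0.0156, 0, -0.0418, 0],
])

```text
time_s: 4.67
tcp_pos: [504.6, 386.8, 79.1]
tool_rot: [[0.92, 0.203, 0.335], [0.191, -0.979, 0.068], [0.341, 0.001, -0.94]]
wrist_force: [0.2, 0.7, -1.4]
gripper_width: 16.2
```

```bash
python3 - <<'E'
from h import *
s=show(); print(s['tool_rot'].round(3)); 
for n in ['wrist','side','scene']:
  c=vision.capture(n); cv2.imwrite(f'pics/{n}4.png',c['color'][:,:,::-1])
  if n=='side': crop(c['color'],155,180,305,320,'pics/sd4.png',5)
E
```

```text
t 4.67 q [-1.09  0.67  0.34  1.95 -0.02  0.26 -2.19] p [504.6 386.8  79.1] F [ 0.2  0.7 -1.4] w 16.2
[[ 0.92   0.203  0.335]
 [ 0.191 -0.979  0.068]
 [ 0.341  0.001 -0.94 ]]
```

View pics/wrist4.png

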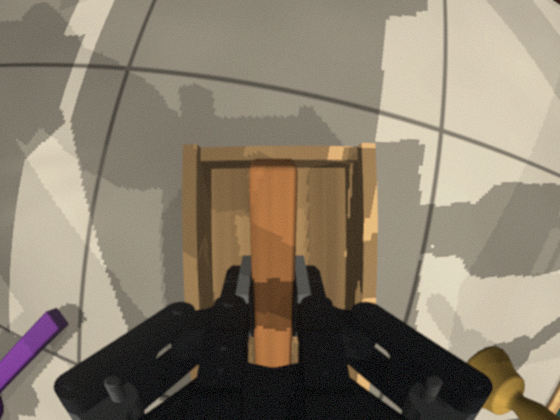

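View pics/sd4.png

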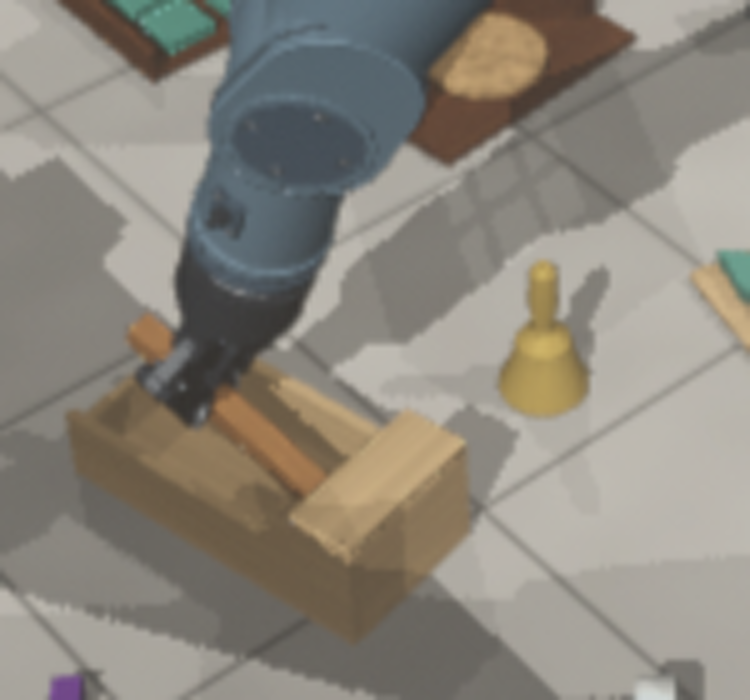

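```bash
cat > plan.py <<'E'
from h import *
p0=np.array([490.1,383.3,37.3]); yaw=.2035; H=np.array([np.cos(yaw),np.sin(yaw),0])
def tgt(th,xf,zf,a=120.,b=3.3):
    t=np.radians(th); c,s=np.cos(t),np.sin(t)
    X=xf+a*c-b*s-(-98+a); Z=zf+a*s+b*c-(34+b)
    return toolR(yaw,t),p0+X*H+np.array([0,0,Z])
E
python3 - <<'E'
from plan import *
for q in [(24,-70,35),(28,-64.5,34.5),(32,-59,34),(36,-53,34),(40,-47,35)]: print(q,inc(*tgt(*q)))
E
```

```text
(24, -70, 35) (array([ 0.1,  4. , -0. ]), array([ 0.0029, -0.    , -0.0071]))
(28, -64.5, 34.5) (array([ 0.1,  8. , -0. ]), array([ 0.0068, -0.    , -0.0131]))
(32, -59, 34) (array([ 0.1, 12. , -0. ]), array([ 0.0101, -0.    , -0.0189]))
(36, -53, 34) (array([ 0.1, 16. , -0. ]), array([ 0.0135,  0.    , -0.025 ]))
(40, -47, 35) (array([ 0.1, 20. , -0. ]), array([ 0.0166,  0.    , -0.0317]))
```

jog_arm([
  [0, 2, 0, 0.0014, 0, -0.0035, 0],
  [0, 4, 0, 0.0029, 0, -0.0071, 0],
  [0, 6, 0, 0.0048, 0, -0.01, 0],
  [0, 8, 0, 0.0068, 0, -0.0131, 0],
  [0, 10, 0, 0.0085, 0, -0.016, 0],
  [0, 12, 0, 0.0101, 0, -0.0189, 0],
  [0, 14, 0, 0.0118, 0, -0.022, 0],
  [0, 16, 0, 0.0135, 0, -0.025, 0],
  [0, 16, 0, 0.0135, 0, -0.025, 0],
  [0, 16, 0, 0.0135, 0, -0.025, 0],
])

```text
time_s: 5.65
tcp_pos: [518.1, 410.1, 139.7]
tool_rot: [[0.825, 0.181, 0.535], [0.174, -0.983, 0.064], [0.537, 0.04, -0.842]]
wrist_force: [0.5, -0.5, -1.7]
gripper_width: 16.4
```

```bash
python3 - <<'E'
from plan import *
s=show(); print(s['tool_rot'].round(3)); 
print(inc(*tgt(36,-53,34)))
for q in [(38,-47,36),(40,-45,50),(42,-42,80),(45,-40,110),(45,-40,190)]: print(q,inc(*tgt(*q)))
E
```

```text
t 5.65 q [-1.35  0.64  0.56  2.    0.45  0.19 -2.76] p [518.1 410.1 139.7] F [ 0.5 -0.5 -1.7] w 16.4
[[ 0.825  0.181  0.535]
 [ 0.174 -0.983  0.064]
 [ 0.537  0.04  -0.842]]
(array([2.6, 3.5, 0.3]), array([-0.0282,  0.0195,  0.0215]))
(38, -47, 36) (array([2.6, 5.5, 0.3]), array([-0.0225,  0.0197,  0.0189]))
(40, -45, 50) (array([2.6, 7.5, 0.4]), array([-0.0139,  0.0204,  0.004 ]))
(42, -42, 80) (array([2.6, 9.5, 0.4]), array([ 0.004 ,  0.0217, -0.0238]))
(45, -40, 110) (array([ 2.6, 12.5,  0.5]), array([ 0.0205,  0.0231, -0.0541]))
(45, -40, 190) (array([ 2.6, 12.5,  0.5]), array([ 0.0635,  0.0263, -0.1215]))
```

```bash
python3 - <<'E'
from h import *
for n in ['wrist','side']:
  c=vision.capture(n); cv2.imwrite(f'pics/{n}5.png',c['color'][:,:,::-1])
  if n=='side': crop(c['color'],155,180,305,320,'pics/sd5.png',5)
E
```

```text
(no output)
```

View pics/wrist5.png

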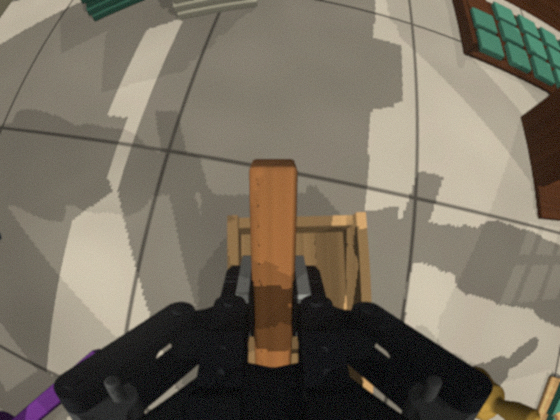

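View pics/sd5.png

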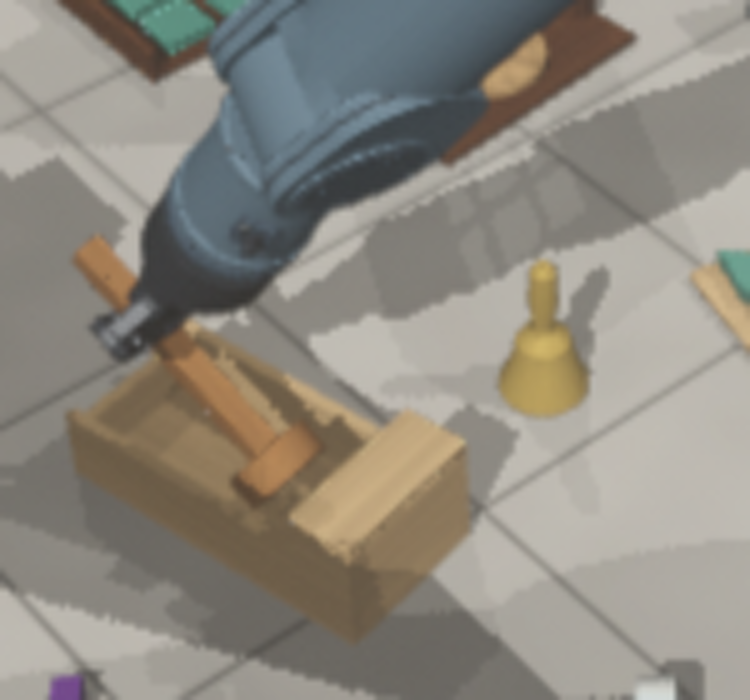

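jog_arm([
  [0, 0, 0, 0.008, 0.0006, -0.0126, 0],
  [0, 0, 0, 0.016, 0.0012, -0.0252, 0],
  [0, 0, 0, 0.024, 0.0018, -0.038, 0],
  [0, 0, 0, 0.032, 0.0024, -0.0505, 0],
  [0, 0, 0, 0.039, 0.003, -0.062, 0],
  [0, 0, 0, 0.043, 0.018, -0.072, 0],
  [0, 0, 0, 0.046, 0.033, -0.082, 0],
  [0, 0, 0, 0.048, 0.048, -0.09, 0],
  [0, 0, 0, 0.049, 0.063, -0.0965, 0],
  [0, 0, 0, 0.049, 0.063, -0.0965, 0],
])

```text
time_s: 6.58
tcp_pos: [519.9, 344.2, 250.3]
tool_rot: [[0.827, 0.173, 0.535], [0.167, -0.984, 0.059], [0.536, 0.041, -0.843]]
wrist_force: [-0.5, -0.5, -1.0]
gripper_width: 16.2
```

```bash
python3 - <<'E'
from plan import *
s=show(); print(s['tool_rot'].round(3)); 
for n in ['side']:
  c=vision.capture(n); cv2.imwrite(f'pics/{n}6.png',c['color'][:,:,::-1])
print(inc(toolR(.16,np.radians(25)),[520,200,300]))
E
```

```text
t 6.58 q [-1.29  0.36  0.55  2.05  0.48  0.38 -2.61] p [519.9 344.2 250.3] F [-0.5 -0.5 -1. ] w 16.2
[[ 0.827  0.173  0.535]
 [ 0.167 -0.984  0.059]
 [ 0.536  0.041 -0.843]]
(array([ 1.6, -7.5,  1.9]), array([ 0.0027,  0.1462, -0.0509]))
```

View pics/side6.png

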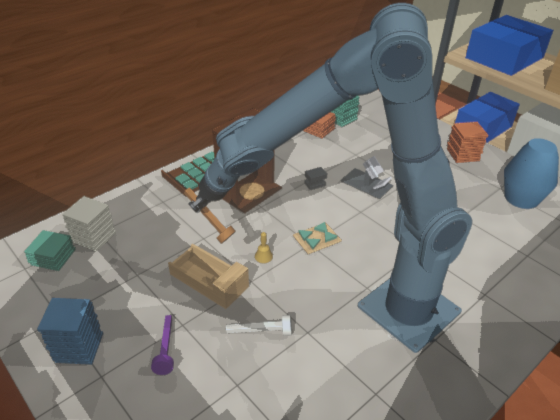

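```bash
python3 - <<'E'
from plan import *
print(inc(toolR(.16,np.radians(25)),[500,60,300]))
E
```

```text
(array([ 1.6, -7.5,  1.9]), array([-0.0375,  0.2804, -0.0701]))
```

jog_arm([
  [0.2, -0.8, 0.2, -0.003, 0.02, -0.01, 0],
  [0.4, -1.6, 0.4, -0.007, 0.05, -0.02, 0],
  [0.6, -2.4, 0.6, -0.011, 0.085, -0.03, 0],
  [0.8, -3.2, 0.8, -0.015, 0.12, -0.04, 0],
  [1, -4, 1, -0.02, 0.155, -0.05, 0],
  [1.2, -5, 1.2, -0.024, 0.19, -0.06, 0],
  [1.4, -6, 1.5, -0.028, 0.22, -0.065, 0],
  [1.6, -7, 1.7, -0.032, 0.25, -0.07, 0],
  [1.6, -7.5, 1.9, -0.0375, 0.28, -0.07, 0],
  [1.6, -7.5, 1.9, -0.0375, 0.28, -0.07, 0],
])

```text
time_s: 7.47
tcp_pos: [500.3, 54.5, 299.9]
tool_rot: [[0.896, 0.151, 0.417], [0.137, -0.988, 0.064], [0.422, -0.0, -0.907]]
wrist_force: [0.3, -0.5, -2.5]
gripper_width: 15.9
```

```bash
python3 - <<'E'
from plan import *
s=show(); print(s['tool_rot'].round(3)); 
print(inc(toolR(.16,np.radians(25)),[490,-240,300]))
E
```

```text
t 7.47 q [-0.82 -0.    0.62  2.22  0.05  0.49 -1.66] p [500.3  54.5 299.9] F [ 0.3 -0.5 -2.5] w 15.9
[[ 0.896  0.151  0.417]
 [ 0.137 -0.988  0.064]
 [ 0.422 -0.    -0.907]]
(array([ 0.2,  0. , -0.4]), array([-0.0497,  0.2896, -0.0232]))
```

jog_arm([
  [0, 0, 0, -0.002, 0.02, 0, 0],
  [0, 0, 0, -0.006, 0.05, -0.002, 0],
  [0, 0, 0, -0.011, 0.085, -0.004, 0],
  [0, 0, 0, -0.016, 0.12, -0.008, 0],
  [0, 0, 0, -0.022, 0.155, -0.01, 0],
  [0, 0, 0, -0.028, 0.19, -0.013, 0],
  [0, 0, 0, -0.034, 0.22, -0.016, 0],
  [0, 0, 0, -0.04, 0.25, -0.02, 0],
  [0, 0, 0, -0.045, 0.275, -0.023, 0],
  [0, 0, 0, -0.05, 0.29, -0.023, 0],
])

```text
time_s: 8.3
tcp_pos: [490.0, -243.8, 299.8]
tool_rot: [[0.897, 0.149, 0.417], [0.136, -0.989, 0.06], [0.422, 0.003, -0.907]]
wrist_force: [0.3, 1.3, -2.2]
gripper_width: 16.2
```

```bash
python3 - <<'E'
from plan import *
s=show(); print(s['tool_rot'].round(3)); 
for n in ['scene','side']:
  c=vision.capture(n); cv2.imwrite(f'pics/{n}7.png',c['color'][:,:,::-1])
  if n=='scene': crop(c['color'],105,240,255,370,'pics/sc7.png',5)
  else: crop(c['color'],290,120,410,220,'pics/sd7.png',6)
c=vision.capture('wrist'); cv2.imwrite(f'pics/w7.png',c['color'][:,:,::-1])
E
```

```text
t 8.3 q [-0.25  0.21  0.9   2.07 -0.72  0.73 -0.31] p [ 490.  -243.8  299.8] F [ 0.3  1.3 -2.2] w 16.2
[[ 0.897  0.149  0.417]
 [ 0.136 -0.989  0.06 ]
 [ 0.422  0.003 -0.907]]
```

View pics/sc7.png

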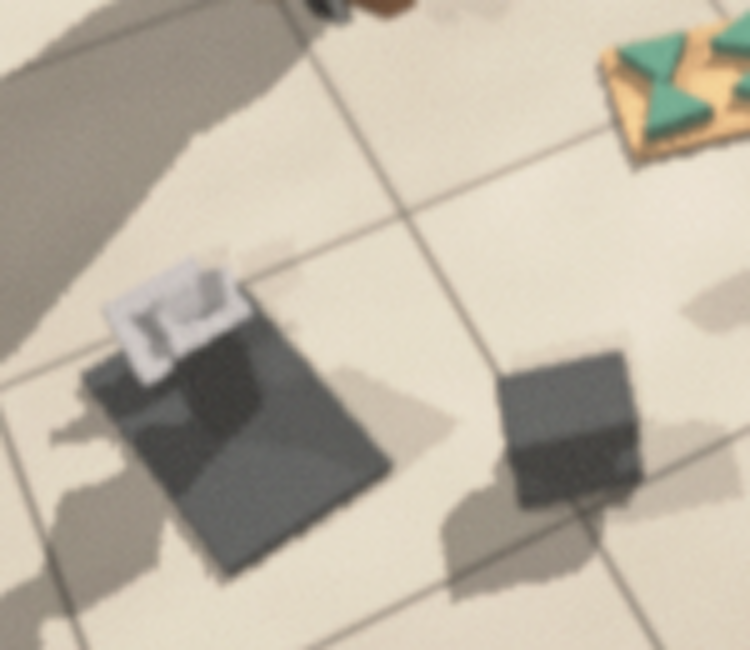

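View pics/sd7.png

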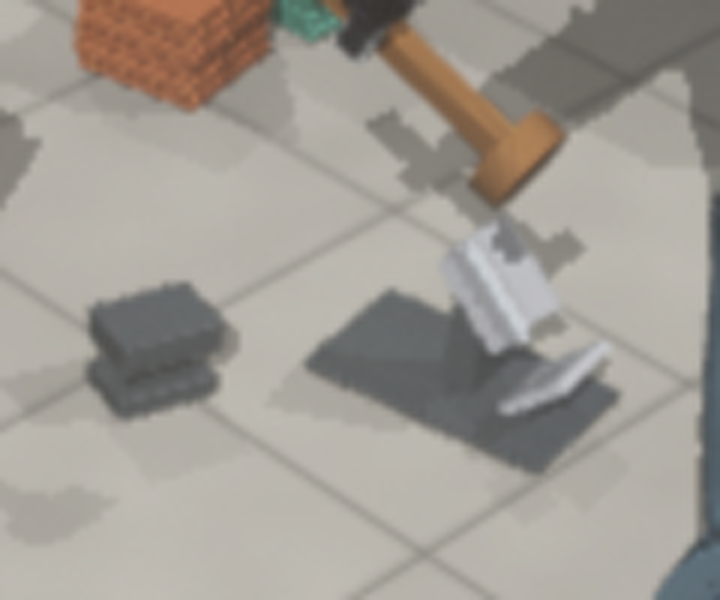

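View pics/w7.png

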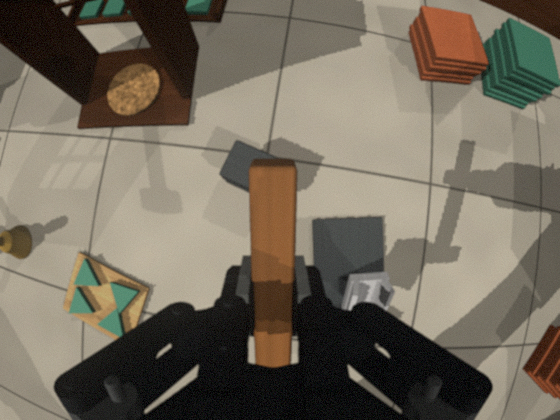

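```bash
python3 - <<'E'
from h import *
im=cv2.imread('pics/w7.png')[:,:,::-1]
crop(im,295,195,415,325,'pics/w7c.png',6)
E
```

```text
(no output)
```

View pics/w7c.png

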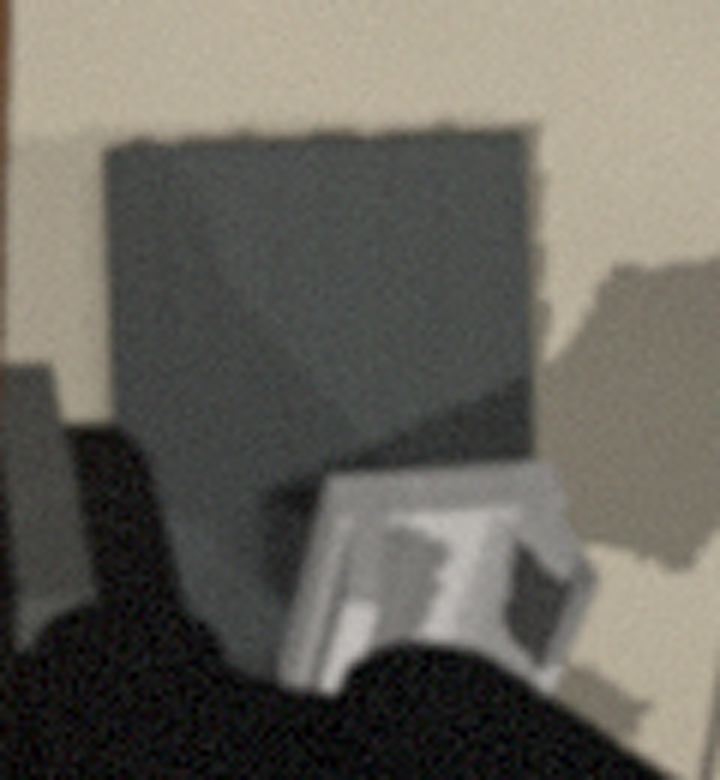

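```bash
cat > rest.py <<'E'
from fit import *
S=vision.capture('scene');D=vision.capture('side');W=vision.capture('wrist');T=tcpT()
S_=lambda x,y:(105+(x+.5)/5-.5,270+(y+.5)/5-.5)
D_=lambda x,y:(290+(x+.5)/6-.5,140+(y+.5)/6-.5)
W_=lambda x,y:(295+(x+.5)/6-.5,195+(y+.5)/6-.5)
s=[(S,None,p,S_(*q)) for p,q in [((-85,50,8),(245,135)),((-85,-50,8),(83,225)),((85,-50,8),(226,420)),((85,50,8),(390,316))]]
d=[(D,None,p,D_(*q)) for p,q in [((-85,50,8),(540,350)),((-85,-50,8),(618,272)),((85,-50,8),(390,170)),((85,50,8),(310,243))]]
w=[(W,T,p,W_(*q)) for p,q in [((85,50,8),(105,150)),((85,-50,8),(533,128))]]
for n,o in [('scene',s),('side',d),('wrist',w),('all',s+d+w)]:
    x,r=fit(o,[476,-351,.16]); print(n,x.round(3),r.round(1).tolist())
E
python3 rest.py
```

```text
scene [ 4.77753e+02 -3.52198e+02  1.59000e-01] [[-0.4, -0.9], [-0.2, -0.6], [-0.1, 1.0], [0.8, 0.2]]
side [ 4.72167e+02 -3.48500e+02  1.79000e-01] [[0.2, 0.3], [0.9, 0.0], [-0.1, -0.3], [-1.1, -0.2]]
wrist [ 4.75251e+02 -3.49510e+02  1.97000e-01] [[0.5, -0.0], [-0.6, 0.0]]
all [ 4.75254e+02 -3.49848e+02  1.86000e-01] [[-0.9, -1.6], [-0.2, -0.8], [1.6, -0.4], [1.7, -1.7], [-0.1, -0.3], [0.4, -0.6], [-0.6, -0.7], [-1.4, -0.6], [1.4, -0.4], [0.2, 0.4]]
```

```bash
cat > restplan.py <<'E'
from h import *
RX,RY,RYAW=475.,-350.,.182
S0=120.
def rp(along,perp,lat=0,tilt=45,s=S0):
    # tcp target: seated pose shifted 'along' slope up, 'perp' away from trough
    t=np.radians(tilt); q=np.sqrt(.5)
    ax=np.array([q,0,q]); pn=np.array([-q,0,q]); zt=np.array([np.sin(t),0,-np.cos(t)])
    L=np.array([-63,0,42.])+(s+along)*ax+perp*pn-3*zt+np.array([0,lat,0])
    c,s_=np.cos(RYAW),np.sin(RYAW)
    return toolR(RYAW,t),np.array([RX+c*L[0]-s_*L[1],RY+s_*L[0]+c*L[1],L[2]])
E
python3 - <<'E'
from restplan import *
W=vision.capture('wrist')
for y,z in [(161,-6)]:
    o,d=ray(W,(273,y),np.eye(4)); print('tip tool', (o+d*(z-o[2])/d[2]).round(1))
print(inc(*rp(10,60)),rp(10,60)[1]); print(inc(*rp(6,2)))
E
```

```text
tip tool [59.6 -0.1 -6. ]
(array([ 0.9, 20.1, -1.3]), array([-0.0943,  0.108 ,  0.0895])) [ 459.63420299 -352.82786765  178.47160877]
(array([ 0.9, 20.1, -1.3]), array([-0.0782,  0.1069,  0.1453]))
```

jog_arm([
  [0, 2, 0, -0.01, 0.015, 0.005, 0],
  [0.2, 4, -0.2, -0.02, 0.032, 0.012, 0],
  [0.3, 6.5, -0.4, -0.032, 0.05, 0.02, 0],
  [0.4, 9, -0.6, -0.045, 0.068, 0.03, 0],
  [0.5, 11.5, -0.8, -0.058, 0.083, 0.042, 0],
  [0.6, 14, -1, -0.07, 0.095, 0.055, 0],
  [0.8, 16.5, -1.1, -0.082, 0.104, 0.068, 0],
  [0.9, 18.5, -1.2, -0.09, 0.108, 0.08, 0],
  [0.9, 20, -1.3, -0.094, 0.108, 0.0895, 0],
  [0.9, 20, -1.3, -0.094, 0.108, 0.0895, 0],
])

```text
time_s: 9.48
tcp_pos: [457.0, -343.9, 176.4]
tool_rot: [[0.752, 0.188, 0.632], [0.131, -0.982, 0.135], [0.646, -0.019, -0.763]]
wrist_force: [-0.1, 0.1, -2.4]
gripper_width: 16.1
```

```bash
python3 - <<'E'
from restplan import *
s=show(); print(s['tool_rot'].round(3)); 
for n in ['scene','side']:
  c=vision.capture(n)
  # predicted foot/tip/handle lines and seat
  A=s['tool_rot'];p=s['tcp_pos']; g=p+3*A[:,2]; foot=g-120*A[:,0]; tip=g+60*A[:,0]
  im=c['color'].copy()
  cs,sn=np.cos(RYAW),np.sin(RYAW); sf=np.array([RX-63*cs,RY-63*sn,42]); st=sf+180*np.sqrt(.5)*np.array([cs,sn,1])
  print(n,proj(c,[foot,tip,sf,st]).round(1).tolist())
  P=proj(c,[foot,tip,sf,st]).mean(0).astype(int); x0,y0=P[0]-60,P[1]-50
  Q=proj(c,[foot,tip,sf,st])
  big=cv2.resize(im[y0:y0+100,x0:x0+120],None,fx=6,fy=6,interpolation=cv2.INTER_CUBIC)
  f=lambda q:tuple(int(v) for v in ((q-[x0,y0]+.5)*6))
  for q,col in zip(Q,[(255,0,0),(255,0,0),(0,0,255),(0,0,255)]): cv2.circle(big,f(q),4,col,-1)
  cv2.imwrite(f'pics/{n}8.png',big[:,:,::-1])
print(inc(*rp(6,2)))
E
```

```text
t 9.48 q [ 0.93  0.48 -0.06  2.12 -1.3   0.61  0.63] p [ 457.  -343.9  176.4] F [-0.1  0.1 -2.4] w 16.1
[[ 0.752  0.188  0.632]
 [ 0.131 -0.982  0.135]
 [ 0.646 -0.019 -0.763]]
scene [[130.0, 277.4], [145.3, 276.9], [138.4, 301.0], [152.3, 298.3]]
side [[394.0, 175.1], [364.5, 133.3], [382.5, 181.2], [356.4, 139.3]]
(array([-0.9,  4.7, -0.9]), array([0.0056, 0.0087, 0.0584]))
```

View pics/scene8.png

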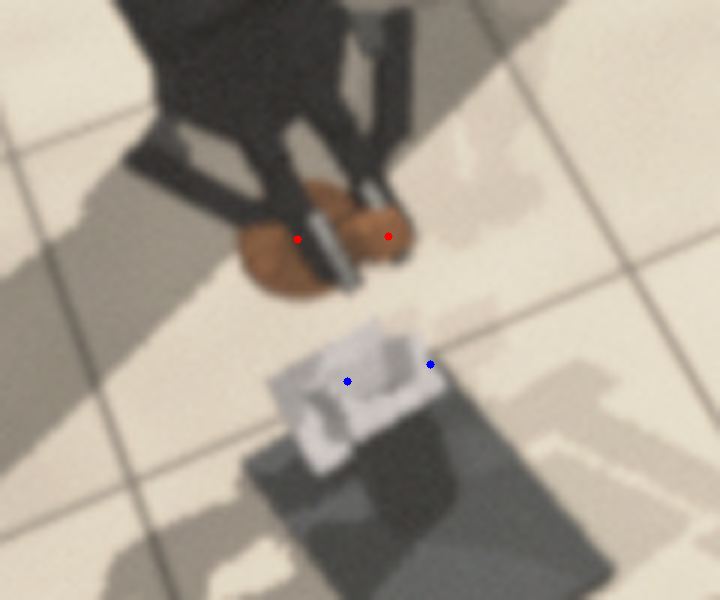

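View pics/side8.png

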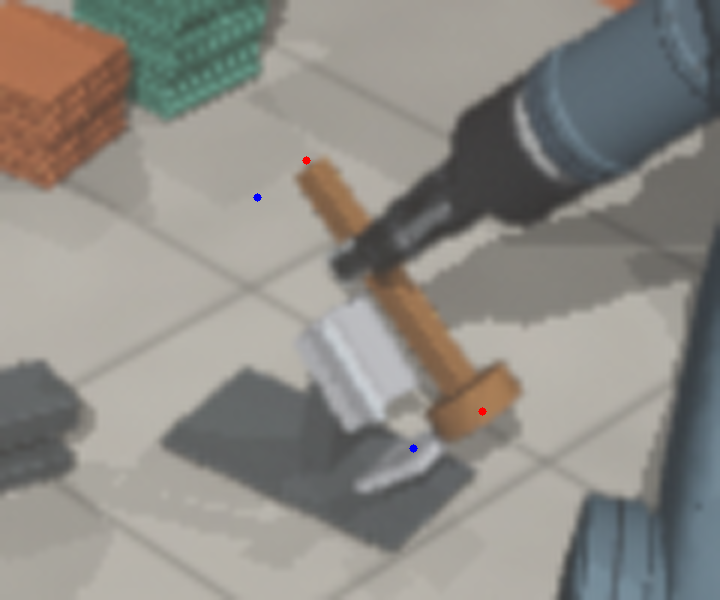

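```bash
python3 - <<'E'
from restplan import *
print(inc(*rp(10,30)))
E
```

```text
(array([-0.9,  4.7, -0.9]), array([0.0073, 0.0082, 0.0301]))
```

jog_arm([
  [-0.2, 1, -0.2, 0.001, 0.002, 0.003, 0],
  [-0.4, 2, -0.4, 0.003, 0.004, 0.008, 0],
  [-0.6, 3, -0.6, 0.005, 0.006, 0.014, 0],
  [-0.8, 4, -0.8, 0.007, 0.008, 0.02, 0],
  [-0.9, 4.7, -0.9, 0.0073, 0.008, 0.026, 0],
  [-0.9, 4.7, -0.9, 0.0073, 0.008, 0.03, 0],
  [-0.9, 4.7, -0.9, 0.0073, 0.008, 0.03, 0],
  [-0.9, 4.7, -0.9, 0.0073, 0.008, 0.03, 0],
  [-0.9, 4.7, -0.9, 0.0073, 0.008, 0.03, 0],
  [-0.9, 4.7, -0.9, 0.0073, 0.008, 0.03, 0],
])

```text
time_s: 10.42
tcp_pos: [479.6, -348.0, 156.4]
tool_rot: [[0.698, 0.183, 0.693], [0.129, -0.983, 0.129], [0.705, -0.001, -0.709]]
wrist_force: [-4.0, 0.9, -6.4]
gripper_width: 16.3
```

```bash
cat > look.py <<'E'
import sys
from restplan import *
k=sys.argv[1]
s=show(); print(s['tool_rot'].round(3)); 
for n in ['scene','side']:
  c=vision.capture(n)
  A=s['tool_rot'];p=s['tcp_pos']; g=p+3*A[:,2]; foot=g-120*A[:,0]; tip=g+60*A[:,0]
  im=c['color'].copy()
  cs,sn=np.cos(RYAW),np.sin(RYAW); sf=np.array([RX-63*cs,RY-63*sn,42]); st=sf+180*np.sqrt(.5)*np.array([cs,sn,1])
  Q=proj(c,[foot,tip,sf,st])
  P=Q.mean(0).astype(int); x0,y0=P[0]-60,P[1]-50
  big=cv2.resize(im[y0:y0+100,x0:x0+120],None,fx=6,fy=6,interpolation=cv2.INTER_CUBIC)
  f=lambda q:tuple(int(v) for v in ((q-[x0,y0]+.5)*6))
  for q,col in zip(Q,[(255,0,0),(255,0,0),(0,0,255),(0,0,255)]): cv2.circle(big,f(q),4,col,-1)
  cv2.imwrite(f'pics/{n}{k}.png',big[:,:,::-1])
  print(n,'foot-seat',np.linalg.norm(foot-sf).round(1),'tip',np.linalg.norm(tip-st).round(1))
E
python3 look.py 9; python3 - <<'E'
from restplan import *
print(inc(*rp(6,2)),inc(*rp(0,1)))
E
```

```text
t 10.42 q [ 1.32  0.62 -0.54  2.09 -1.3   0.39  0.74] p [ 479.6 -348.   156.4] F [-4.   0.9 -6.4] w 16.3
[[ 0.698  0.183  0.693]
 [ 0.129 -0.983  0.129]
 [ 0.705 -0.001 -0.709]]
scene foot-seat 31.6 tip 31.1
side foot-seat 31.6 tip 31.1
(array([-0.1,  0.2,  0. ]), array([-0.0028,  0.0011,  0.028 ])) (array([-0.1,  0.2,  0. ]), array([-0.0088,  0.0011,  0.0291]))
```

View pics/scene9.png

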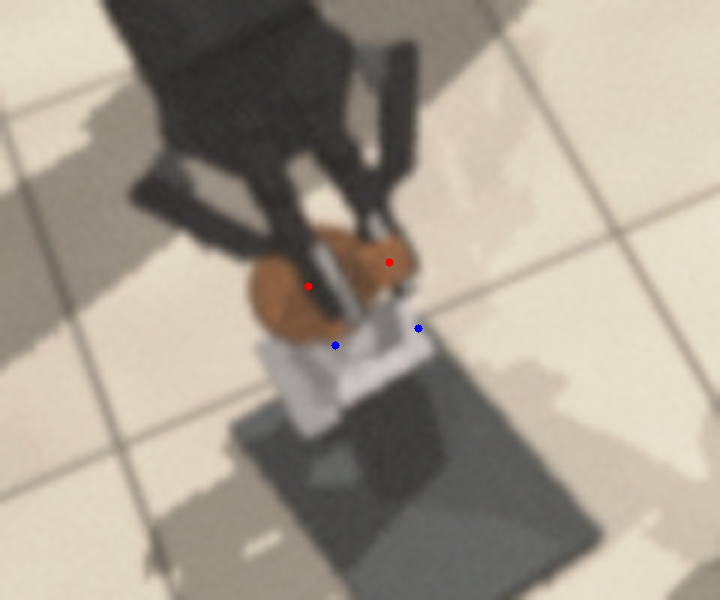

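View pics/side9.png

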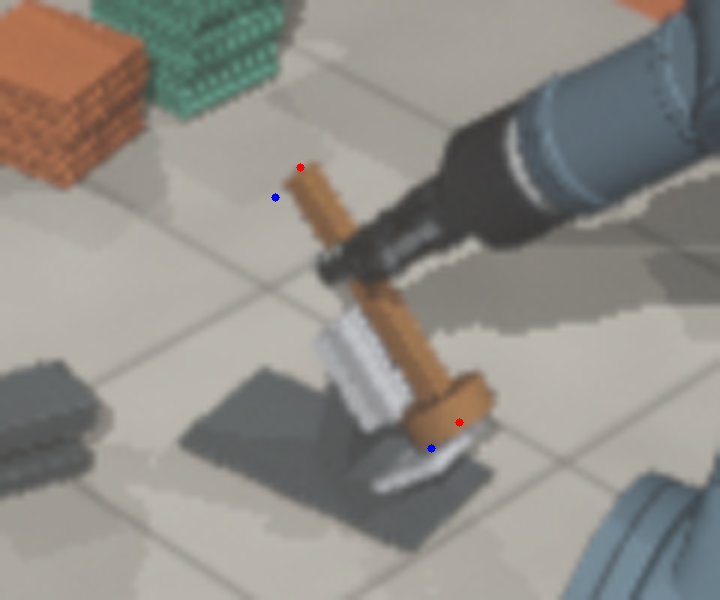

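jog_arm([
  [0, 0, 0, -0.003, 0, 0, 0],
  [0, 0, 0, -0.006, 0.001, 0, 0],
  [0, 0, 0, -0.006, 0.001, 0.005, 0],
  [0, 0, 0, -0.006, 0.001, 0.01, 0],
  [0, 0, 0, -0.006, 0.001, 0.015, 0],
  [0, 0, 0, -0.006, 0.001, 0.02, 0],
  [0, 0, 0, -0.006, 0.001, 0.024, 0],
  [0, 0, 0, -0.006, 0.001, 0.027, 0],
  [0, 0, 0, -0.006, 0.001, 0.027, 0],
  [0, 0, 0, -0.006, 0.001, 0.027, 0],
])

```text
time_s: 11.35
tcp_pos: [494.3, -346.2, 133.0]
tool_rot: [[0.697, 0.182, 0.693], [0.128, -0.983, 0.13], [0.705, -0.001, -0.709]]
wrist_force: [0.1, -0.3, -1.3]
gripper_width: 16.0
```

```bash
python3 look.py 10; python3 - <<'E'
from restplan import *
print(inc(*rp(0,0)))
E
```

```text
t 11.35 q [ 1.37  0.71 -0.65  2.07 -1.3   0.29  0.78] p [ 494.3 -346.2  133. ] F [ 0.1 -0.3 -1.3] w 16.0
[[ 0.697  0.182  0.693]
 [ 0.128 -0.983  0.13 ]
 [ 0.705 -0.001 -0.709]]
scene foot-seat 4.2 tip 3.9
side foot-seat 4.2 tip 3.9
(array([-0.1,  0.2,  0. ]), array([-0.0028,  0.    ,  0.0032]))
```

View pics/scene10.png

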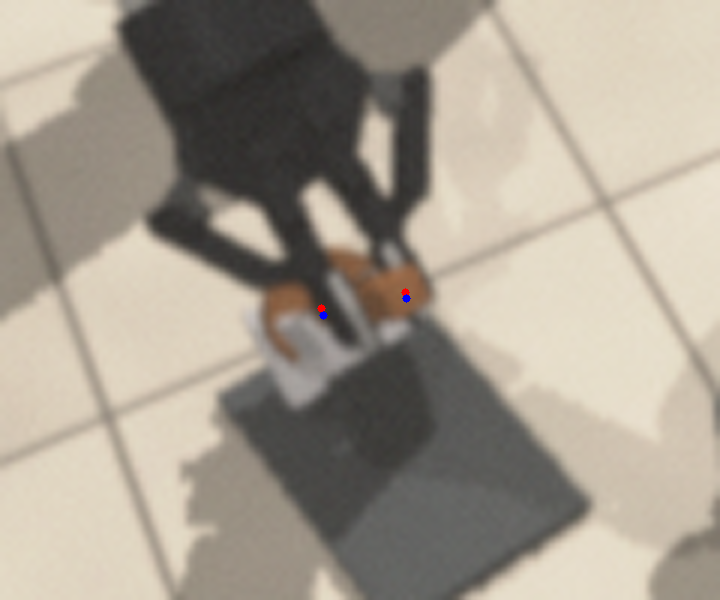

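View pics/side10.png

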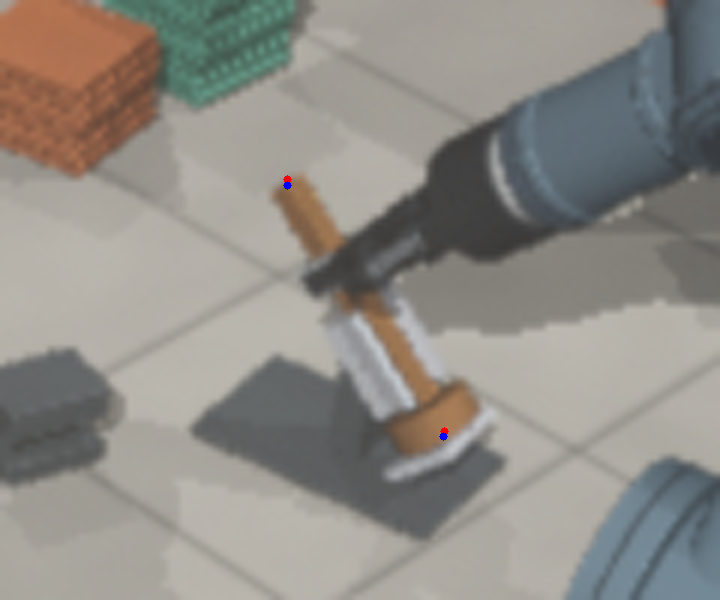

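jog_arm([
  [0, 0, 0, -0.001, 0, 0.0015, 0],
  [0, 0, 0, -0.002, 0, 0.003, 0],
  [0, 0, 0, -0.002, 0, 0.003, 0],
  [0, 0, 0, -0.002, 0, 0.003, 0.02],
  [0, 0, 0, -0.002, 0, 0.003, 0.03],
  [0, 0, 0, -0.002, 0, 0.003, 0.04],
  [0, 0, 0, -0.002, 0, 0.003, 0.05],
  [0, 0, 0, -0.002, 0, 0.003, 0.05],
  [0, 0, 0, -0.002, 0, 0.003, 0.05],
  [0, 0, 0, -0.002, 0, 0.003, 0.05],
])

```text
time_s: 12.28
tcp_pos: [494.9, -346.3, 129.7]
tool_rot: [[0.697, 0.182, 0.693], [0.129, -0.983, 0.129], [0.705, -0.001, -0.709]]
wrist_force: [0.3, -0.2, -0.2]
gripper_width: 50.1
```

```bash
python3 look.py 11; python3 - <<'E'
from h import *
c=vision.capture('wrist'); cv2.imwrite(f'pics/w11.png',c['color'][:,:,::-1])
E
```

```text
t 12.28 q [ 1.38  0.73 -0.66  2.07 -1.3   0.28  0.79] p [ 494.9 -346.3  129.7] F [ 0.3 -0.2 -0.2] w 50.1
[[ 0.697  0.182  0.693]
 [ 0.129 -0.983  0.129]
 [ 0.705 -0.001 -0.709]]
scene foot-seat 0.9 tip 0.8
side foot-seat 0.9 tip 0.8
```

View pics/side11.png

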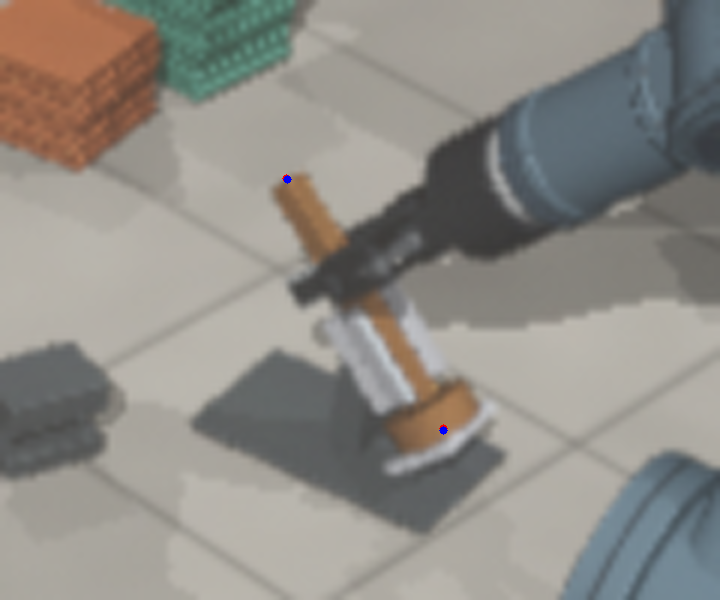

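View pics/w11.png

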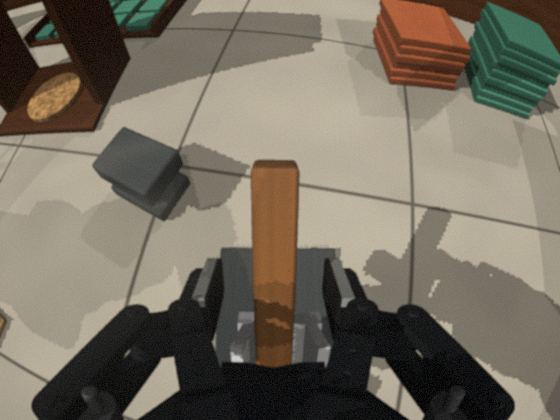

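```bash
cat > fk.py <<'E'
import numpy as np, itertools
from scipy.spatial.transform import Rotation as Ro
D=[ # q, p, R
([-0.06623087,0.53718158,-0.00447454,1.53885351,0.00262007,1.06727568,-0.07122193],[649.42,.02,252.41],[[0,1,-.0017],[1,0,0],[0,-.0017,-1]]),
([-0.63,0.4,0.13,1.68,-0.06,1.06,-1.54],[529.1,261.4,283.1],[[0.869,0.496,-0.001],[0.496,-0.869,0],[0,0,-1]]),
([-0.85,0.51,0.15,1.66,-0.09,0.98,-2.],[484.4,383.3,229.8],[[0.971,0.24,-0.001],[0.24,-0.971,-0.001],[-0.001,0,-1]]),
([-0.81,0.78,0.11,1.73,-0.13,0.64,-1.99],[490.,379.3,35.5],[[0.98,0.201,-0.001],[0.201,-0.98,-0.003],[-0.002,0.002,-1]]),
([-1.09,0.67,0.34,1.95,-0.02,0.26,-2.19],[504.6,386.8,79.1],[[0.92,0.203,0.335],[0.191,-0.979,0.068],[0.341,0.001,-0.94]]),
([-1.35,0.64,0.56,2.,0.45,0.19,-2.76],[518.1,410.1,139.7],[[0.825,0.181,0.535],[0.174,-0.983,0.064],[0.537,0.04,-0.842]]),
([-1.29,0.36,0.55,2.05,0.48,0.38,-2.61],[519.9,344.2,250.3],[[0.827,0.173,0.535],[0.167,-0.984,0.059],[0.536,0.041,-0.843]]),
([-0.82,-0.,0.62,2.22,0.05,0.49,-1.66],[500.3,54.5,299.9],[[0.896,0.151,0.417],[0.137,-0.988,0.064],[0.422,0,-0.907]]),
([-0.25,0.21,0.9,2.07,-0.72,0.73,-0.31],[490.,-243.8,299.8],[[0.897,0.149,0.417],[0.136,-0.989,0.06],[0.422,0.003,-0.907]]),
([0.93,0.48,-0.06,2.12,-1.3,0.61,0.63],[457.,-343.9,176.4],[[0.752,0.188,0.632],[0.131,-0.982,0.135],[0.646,-0.019,-0.763]]),
([1.32,0.62,-0.54,2.09,-1.3,0.39,0.74],[479.6,-348.,156.4],[[0.698,0.183,0.693],[0.129,-0.983,0.129],[0.705,-0.001,-0.709]]),
([1.37,0.71,-0.65,2.07,-1.3,0.29,0.78],[494.3,-346.2,133.],[[0.697,0.182,0.693],[0.128,-0.983,0.13],[0.705,-0.001,-0.709]]),
([1.38,0.73,-0.66,2.07,-1.3,0.28,0.79],[494.9,-346.3,129.7],[[0.697,0.182,0.693],[0.129,-0.983,0.129],[0.705,-0.001,-0.709]]),
]
z=lambda a:Ro.from_rotvec([0,0,a]).as_matrix(); y=lambda a:Ro.from_rotvec([0,a,0]).as_matrix()
def chain(q,s):
    Rs=[z(s[0]*q[0]),y(s[1]*q[1]),z(s[2]*q[2]),y(s[3]*q[3]),z(s[4]*q[4]),y(s[5]*q[5]),z(s[6]*q[6])]
    A=[np.eye(3)]
    for R in Rs: A.append(A[-1]@R)
    return A
if __name__=='__main__':
    best=[]
    for s in itertools.product([1,-1],repeat=7):
        s=list(s)
        if s[1]!=1: continue
        R0s=[chain(q,s)[-1].T@np.array(R) for q,p,R in D]
        m=Ro.from_matrix(np.array(R0s)).mean(); e=[np.degrees((m.inv()*Ro.from_matrix(r)).magnitude()) for r in R0s]
        best.append((max(e),s,m.as_matrix().round(3).tolist()))
    best.sort(key=lambda t:t[0]); 
    for b in best[:3]: print(b)
    s=best[0][1]
    # positions: base const + translations after each joint
    A=[];b=[]
    for q,p,R in D:
        C=chain(q,s); A.append(np.hstack([C[0],C[1],C[2],C[3],C[4],C[5],C[6],C[7]])); b.append(p)
    A=np.vstack(A);b=np.hstack(b)
    x,res,rk,sv=np.linalg.lstsq(A,b,rcond=1e-3); print(rk,x.reshape(-1,3).round(1)); print(np.abs(A@x-b).max())
E
python3 fk.py
```

```text
(np.float64(0.6311498651541295), [-1, 1, -1, 1, -1, 1, -1], [[-0.0, -1.0, -0.0], [1.0, -0.0, -0.0], [0.0, -0.0, 1.0]])
(np.float64(46.710312499650115), [-1, 1, -1, -1, 1, 1, 1], [[0.094, 0.98, -0.173], [0.861, -0.167, -0.481], [-0.501, -0.103, -0.859]])
(np.float64(85.29675826267993), [-1, 1, -1, -1, -1, -1, -1], [[0.056, -0.996, -0.075], [0.298, -0.055, 0.953], [-0.953, -0.075, 0.294]])
17 [[ -4.4  -2.5 179. ]
 [  3.5 -11.4 179. ]
 [  4.7 -11.4 251.9]
 [  2.3  -9.6 251.9]
 [  9.5  -9.6 225.6]
 [ -6.9  -1.8 225.6]
 [  9.1  -1.8 157.1]
 [ -0.3   2.9 157.1]]
4.276343907145019
```

```bash
cat > ik.py <<'E'
from fk import *
from scipy.optimize import least_squares
s=[-1,1,-1,1,-1,1,-1]
R0=np.array([[0,-1,0],[1,0,0],[0,0,1.]])
# unknowns: d1,o1(y after j1/2),L1,o3,L2,o5,L3, x4(after j3)/(after j4)
def rowmat(q):
    C=chain(q,s); ez=np.array([0,0,1]);ey=np.array([0,1,0]);ex=np.array([1,0,0])
    return np.c_[C[0]@ez,C[2]@ey,C[2]@ez,C[4]@ey,C[4]@ez,C[6]@ey,C[6]@ez, C[3]@ex, C[4]@ex,C[6]@ex]
A=np.vstack([rowmat(q) for q,p,R in D]); b=np.hstack([p for q,p,R in D])
X=np.linalg.lstsq(np.vstack([A,.05*np.eye(10)]),np.hstack([b,np.zeros(10)]),rcond=None)[0]
LO=np.array([-2.7,-.37,-1.27,.24,-1.31,.19,-2.76]); HI=np.array([2.7,2.16,1.26,2.4,4.45,1.91,2.76])
def FK(q): return rowmat(q)@X, chain(q,s)[-1]@R0
def IK(p,R,q0,reg=0.02):
    def f(q):
        P,Q=FK(q); e=Ro.from_matrix(R.T@Q).as_rotvec()
        return np.r_[(P-p)/100,e*3,reg*(q-q0)]
    r=least_squares(f,np.clip(q0,LO+.01,HI-.01),bounds=(LO,HI)); P,Q=FK(r.x)
    return r.x,np.linalg.norm(P-p),np.degrees(Ro.from_matrix(R.T@Q).magnitude())
if __name__=='__main__':
    print(X.round(1)); print(np.abs(A@X-b).max())
E
python3 ik.py
cat > cab.py <<'E'
from ik import *
from h import toolR
rng=np.random.default_rng(0)
pad=np.array([708.5,9.8,14]); yaw=.11
for opt in (1,2):
  for tilt in (15,25,35,45,55,65,75):
    R=toolR(yaw,np.radians(tilt)); 
    g=pad+[0,0,135]; p=g-3*R[:,2]
    if opt==1: R=R@np.diag([-1,-1,1.])
    sols=[]
    for k in range(40):
        q,e,a=IK(p,R,rng.uniform(LO,HI),reg=.001)
        if e<3 and a<.7:
            m=np.minimum(q-LO,HI-q).min(); sols.append((m,q))
    # cluster by q5,q7
    seen=[]
    for m,q in sorted(sols,key=lambda t:-t[0]):
        if all(np.abs(q[[4,6]]-w[[4,6]]).max()>.8 for _,w in seen): seen.append((m,q))
    print(opt,tilt,[(round(m,2),q.round(2).tolist()) for m,q in seen[:4]])
E
python3 cab.py
```

```text
[336.  -25.7 495.3 -15.8 435.4  -4.5 294.   20.7  -6.6   9.5]
4.975311938186849
1 15 [(np.float64(0.51), [0.36, 0.73, -0.64, 1.64, 0.65, 0.7, 1.12]), (np.float64(0.51), [-0.54, 0.74, 0.7, 1.69, -0.77, 0.7, 2.2])]
1 25 [(np.float64(0.39), [0.53, 0.76, -0.85, 1.79, 1.11, 0.58, 0.75]), (np.float64(0.18), [-0.36, 0.62, 0.4, 1.83, -0.71, 0.37, 2.23]), (np.float64(0.12), [-0.01, 0.59, -0.09, 1.81, 0.11, 0.31, 1.52])]
1 35 [(np.float64(0.31), [0.61, 0.79, -0.93, 1.93, 1.64, 0.5, 0.27])]
1 45 [(np.float64(0.33), [0.63, 0.8, -0.9, 2.05, 2.25, 0.52, -0.3]), (np.float64(0.13), [0.19, 0.61, -0.3, 2.08, 2.87, 0.32, -1.16]), (np.float64(0.0), [-0.75, 0.84, 0.96, 2.11, 4.03, 0.69, -2.76])]
1 55 [(np.float64(0.27), [0.73, 0.95, -1.0, 2.13, 2.62, 0.74, -0.48]), (np.float64(0.25), [0.23, 0.67, -0.33, 2.15, 3.05, 0.61, -1.29]), (np.float64(0.21), [-0.59, 0.78, 0.7, 2.19, 3.59, 0.78, -2.26])]
1 65 [(np.float64(0.22), [0.66, 0.96, -0.86, 2.18, 2.97, 0.92, -0.79]), (np.float64(0.17), [-0.22, 0.74, 0.21, 2.23, 3.27, 0.97, -1.75]), (np.float64(0.0), [-0.9, 1.3, 1.18, 2.26, 3.44, 1.25, -2.76])]
1 75 [(np.flo
[... 691 characters left out ...]
[-0.53, 0.68, 0.63, 2.11, 3.89, 0.5, 0.68]), (np.float64(0.2), [0.43, 0.68, -0.62, 2.06, 2.48, 0.39, 2.49]), (np.float64(0.12), [0.0, 0.58, -0.06, 2.09, 3.21, 0.31, 1.58])]
2 55 [(np.float64(0.26), [0.47, 0.75, -0.64, 2.14, 2.85, 0.64, 2.2]), (np.float64(0.22), [-0.31, 0.67, 0.34, 2.18, 3.42, 0.68, 1.22]), (np.float64(0.06), [-0.89, 1.17, 1.2, 2.2, 3.74, 1.08, 0.32])]
2 65 [(np.float64(0.2), [0.25, 0.76, -0.34, 2.2, 3.13, 0.91, 1.83]), (np.float64(0.15), [-0.65, 0.93, 0.77, 2.25, 3.4, 1.08, 0.9])]
2 75 [(np.float64(0.21), [0.77, 1.2, -0.98, 2.19, 3.18, 1.12, 2.49]), (np.float64(0.18), [0.1, 0.85, -0.15, 2.22, 3.22, 1.22, 1.68]), (np.float64(0.13), [-0.83, 1.28, 0.99, 2.27, 3.18, 1.37, 0.6])]
```

```bash
cat > sim.py <<'E'
from ik import *
from h import toolR
def jac(q,h=1e-5):
    P,Q=FK(q); J=np.zeros((6,7))
    for i in range(7):
        d=q.copy(); d[i]+=h; P2,Q2=FK(d); J[:3,i]=(P2-P)/h/500; J[3:,i]=Ro.from_matrix(Q2@Q.T).as_rotvec()/h
    return J
def track(q,Pt,Rt,n=60,lam=1e-3,verbose=False):
    """straight-line tracking to pose with min-norm steps and active-set limits"""
    q=np.array(q,float); P0,Q0=FK(q); rv=Ro.from_matrix(Q0.T@Rt).as_rotvec()
    for k in range(1,n+1):
        a=k/n; Pd=P0+a*(Pt-P0); Rd=Q0@Ro.from_rotvec(a*rv).as_matrix()
        for it in range(4):
            P,Q=FK(q); e=np.r_[(Pd-P)/500,Ro.from_matrix(Rd@Q.T).as_rotvec()]
            J=jac(q); free=np.ones(7,bool)
            for _ in range(4):
                Jf=J[:,free]; dq=np.zeros(7); dq[free]=Jf.T@np.linalg.solve(Jf@Jf.T+lam*lam*np.eye(6),e)
                dq*=min(1,.1/np.abs(dq).max()) if np.abs(dq).max()>0 else 1
                bad=free&((q+dq<LO)|(q+dq>HI))
                if not bad.any(): break
                free&=~bad
            q=np.clip(q+dq,LO,HI)
    P,Q=FK(q); return q,np.linalg.norm(P-Pt),np.degrees(Ro.from_matrix(Rt.T@Q).magnitude())
if __name__=='__main__':
    for i,j in [(0,1),(1,2),(2,3),(3,4),(4,5),(5,6),(6,7),(7,8),(8,9),(9,10),(10,12)]:
        P,Q=FK(np.array(D[j][0])); q,e,a=track(D[i][0],P,Q); print(i,j,q.round(2),'act',D[j][0] if j else 0,round(e,1),round(a,1))
E
python3 sim.py
```

```text
0 1 [-0.64  0.4   0.14  1.68 -0.07  1.06 -1.53] act [-0.63, 0.4, 0.13, 1.68, -0.06, 1.06, -1.54] 0.0 0.0
1 2 [-0.85  0.51  0.15  1.66 -0.09  0.98 -2.  ] act [-0.85, 0.51, 0.15, 1.66, -0.09, 0.98, -2.0] 0.0 0.0
2 3 [-0.81  0.78  0.12  1.73 -0.14  0.64 -1.98] act [-0.81, 0.78, 0.11, 1.73, -0.13, 0.64, -1.99] 0.0 0.0
3 4 [-1.09  0.67  0.34  1.95 -0.03  0.26 -2.18] act [-1.09, 0.67, 0.34, 1.95, -0.02, 0.26, -2.19] 0.0 0.0
4 5 [-1.35  0.64  0.56  2.    0.43  0.19 -2.74] act [-1.35, 0.64, 0.56, 2.0, 0.45, 0.19, -2.76] 0.2 0.0
5 6 [-1.29  0.36  0.55  2.05  0.48  0.38 -2.61] act [-1.29, 0.36, 0.55, 2.05, 0.48, 0.38, -2.61] 0.0 0.0
6 7 [-0.77  0.    0.57  2.22  0.05  0.49 -1.66] act [-0.82, -0.0, 0.62, 2.22, 0.05, 0.49, -1.66] 0.0 0.0
7 8 [-0.25  0.21  0.9   2.07 -0.72  0.73 -0.31] act [-0.25, 0.21, 0.9, 2.07, -0.72, 0.73, -0.31] 0.0 0.0
8 9 [ 0.92  0.48 -0.05  2.12 -1.31  0.62  0.63] act [0.93, 0.48, -0.06, 2.12, -1.3, 0.61, 0.63] 0.0 0.0
9 10 [ 1.31  0.62 -0.53  2.09 -1.31  0.4   0.75] act [1.32, 0.62, -0.54, 2.09, -1.3, 0.39, 0.74] 0.0 0.0
10 12 [ 1.37  0.73 -0.65  2.07 -1.31  0.28  0.8 ] act [1.38, 0.73, -0.66, 2.07, -1.3, 0.28, 0.79] 0.0 0.0
```

```bash
cat > search.py <<'E'
from sim import *
from plant import env
import restplan as rp_, sys
q0=env.observe()['joint_positions']
F=np.diag([-1,-1,1.])
s_=130.
pad=np.array([708.5,9.8,14]); cy=.11
def cabp(tilt,lx,lz,opt,ly=0):
    R=toolR(cy,np.radians(tilt)); h=np.array([np.cos(cy),np.sin(cy),0]); l=np.array([-np.sin(cy),np.cos(cy),0])
    p=pad+lx*h+ly*l+np.array([0,0,lz+s_])-3*R[:,2]
    return p,(R@F if opt==1 else R)
def restg(tilt,up,opt):
    R,p=rp_.rp(0,0,tilt=tilt,s=s_); return p+[0,0,up],(R@F if opt==1 else R)
def run(path,q=q0,n=24,verbose=False):
    m=9;
    for P,R in path:
        q,e,a=track(q,P,R,n=n)
        mm=np.minimum(q-LO,HI-q).min()
        if verbose: print(P.round(0),q.round(2),round(e,1),round(a,1),round(mm,2))
        if e>3 or a>1: return None,q
    return mm,q
def yawR(yaw,tilt): return toolR(yaw,np.radians(tilt))
R1,p1=rp_.rp(0,80)
if __name__=='__main__':
  rng=np.random.default_rng(int(sys.argv[1])); res=[]
  import time; t0=time.time()
  while time.time()-t0<500:
    tc=rng.choice([40,45,50,55,60]); opt=rng.choice([1,2]); tr=tc-45
    path=[(p1,R1)]
    mid=np.array([rng.uniform(430,650),rng.uniform(-350,100),rng.uniform(280,400)])
    mt=rng.uniform(-10,30); my=rng.uniform(-.6,.6)
    if opt==1:
        d=rng.choice([-1,1]); 
        path+=[(mid,yawR(my+d*np.pi/2,mt if 0 else 0)),(mid,yawR(my+d*np.pi,0)@np.eye(3))]
    else:
        d=0; path+=[(mid,yawR(my,mt))]
    path+=[restg(tr,90,opt),restg(tr,0,opt),restg(tr,90,opt)]
    m,q=run(path)
    if m is None: continue
    for k in range(4):
        mid2=np.array([rng.uniform(430,620),rng.uniform(-350,200),rng.uniform(260,380)]); t2=rng.uniform(0,tc); y2=rng.uniform(-.8,.8)
        R2=yawR(y2,t2); R2=R2@F if opt==1 else R2
        path2=[(mid2,R2),cabp(tc,-130,60,opt),cabp(tc,0,40,opt),cabp(tc,0,0,opt)]
        m2,qq=run(path2,q)
        if m2 is not None:
            res.append((m2,tc,opt,d,mid.round(0).tolist(),round(my,2),round(mt,1),mid2.round(0).tolist(),round(y2,2),round(t2,1),qq.round(2).tolist())); print(res[-1],flush=True)
E
for i in 1 2 3 4; do timeout 560 python3 search.py $i > s$i.txt 2>&1 & done; wait; cat s?.txt | wc -l; sort -r s?.txt | cut -c1-250 | head -20; nproc
```

```text
128
this script no longer has the robot
Traceback (most recent call last):
Exception ignored in: <_io.TextIOWrapper mode='rw' encoding='UTF-8'>
BrokenPipeError: [Errno 32] Broken pipe
(np.float64(0.3443932034534501), np.int64(45), np.int64(1), np.int64(1), [525.0, -164.0, 399.0], 0.02, -3.7, [526.0, 139.0, 275.0], 0.39, 25.9, [0.63, 0.82, -0.91, 2.05, 2.27, 0.53, -0.29])
(np.float64(0.3433662136022305), np.int64(45), np.int64(1), np.int64(1), [635.0, 78.0, 338.0], 0.41, -7.9, [615.0, -346.0, 312.0], -0.63, 12.8, [0.65, 0.83, -0.93, 2.05, 2.25, 0.55, -0.27])
(np.float64(0.3307818037215497), np.int64(45), np.int64(1), np.int64(1), [444.0, 23.0, 396.0], 0.35, -9.4, [599.0, -216.0, 316.0], -0.5, 16.0, [0.62, 0.8, -0.88, 2.05, 2.28, 0.52, -0.32])
(np.float64(0.33021612564865716), np.int64(45), np.int64(1), np.int64(1), [437.0, -146.0, 364.0], -0.27, 20.8, [486.0, -289.0, 299.0], -0.76, 13.8, [0.62, 0.8, -0.88, 2.05, 2.28, 0.52, -0.32])
(np.float64(0.32160095369989067), np.int64(40), np.int64(1), np.int64(1), [604.0, -155.0, 295.0], -0.52, 18.0, [442.0, -34.0, 312.0], -0.4, 39.4, [0.64, 0.
[... 1437 characters left out ...]
t64(1), [558.0, -164.0, 371.0], 0.01, 25.3, [463.0, -162.0, 333.0], -0.58, 16.7, [0.66, 0.86, -0.92, 2.09, 2.5, 0.62, -0.47])
(np.float64(0.30801939430824277), np.int64(45), np.int64(1), np.int64(1), [444.0, 23.0, 396.0], 0.35, -9.4, [603.0, -201.0, 346.0], -0.68, 10.7, [0.59, 0.78, -0.84, 2.05, 2.31, 0.5, -0.37])
(np.float64(0.3079547120294667), np.int64(40), np.int64(1), np.int64(1), [501.0, -220.0, 363.0], -0.48, 28.9, [451.0, -267.0, 285.0], -0.11, 22.9, [0.63, 0.8, -0.92, 1.99, 1.97, 0.5, -0.03])
(np.float64(0.3074273369390803), np.int64(50), np.int64(1), np.int64(1), [569.0, -187.0, 371.0], -0.06, -8.9, [544.0, -192.0, 354.0], -0.68, 12.6, [0.65, 0.85, -0.9, 2.09, 2.51, 0.61, -0.49])
4
```

```bash
cat > chosen.py <<'E'
from search import *
mid=np.array([500,-190,350.])
def wp():
    return [(p1,R1),(mid,yawR(np.pi/4,10)),(mid,yawR(np.pi*.6,0)),(mid,yawR(np.pi*.97,0)),restg(5,90,1),restg(5,0,1),restg(5,90,1),(np.array([540,-120,340.]),yawR(-.3,15)@F),cabp(50,-130,60,1),cabp(50,-5,40,1),cabp(50,-5,0,1)]
if __name__=='__main__':
    print(run(wp(),verbose=True)[0])
E
python3 chosen.py
```

```text
[ 439. -357.  186.] [ 1.42  0.54 -0.56  2.12 -1.17  0.47  0.64] 0.0 0.0 0.14
[ 500. -190.  350.] [ 0.62  0.23 -0.3   1.77 -0.1   1.07 -0.41] 0.0 0.0 0.6
[ 500. -190.  350.] [ 0.64  0.28 -0.44  1.71  0.13  1.18  0.48] 0.0 0.0 0.65
[ 500. -190.  350.] [ 0.79  0.31 -0.63  1.71  0.2   1.19  1.58] 0.0 0.0 0.64
[ 503. -345.  227.] [ 0.99  0.54 -0.6   1.7   0.31  0.93  2.05] 0.0 0.0 0.67
[ 503. -345.  137.] [ 0.95  0.65 -0.54  1.76  0.38  0.77  1.99] 0.0 0.0 0.58
[ 503. -345.  227.] [ 0.99  0.54 -0.6   1.7   0.31  0.93  2.05] 0.0 0.0 0.67
[ 540. -120.  340.] [ 0.66  0.21 -0.62  1.87  0.24  0.86  1.19] 0.0 0.0 0.53
[577.  -5. 206.] [ 0.93  0.67 -1.15  2.39  2.47  0.64 -0.53] 0.0 0.0 0.01
[701.   9. 186.] [ 0.7   0.79 -0.98  2.1   2.37  0.58 -0.38] 0.0 0.0 0.29
[701.   9. 146.] [ 0.7   0.89 -0.97  2.1   2.47  0.65 -0.41] 0.0 0.0 0.3
0.2966547017471284
```

```bash
python3 - <<'E'
from chosen import *
from h import inc
print(inc(R1,p1)); print(inc(yawR(np.pi/4,10),mid))
E
```

```text
(array([-0.1,  0.2,  0. ]), array([-0.001 , -0.0001, -0.0798]))
(array([ 16.1, -33.8, -31.1]), array([ 0.1791, -0.1529, -0.1326]))
```

jog_arm([
  [0, 0, 0, 0, 0, -0.01, 0.05],
  [0, 0, 0, 0, 0, -0.03, 0.05],
  [0, 0, 0, 0, 0, -0.05, 0.05],
  [0, 0, 0, 0, 0, -0.07, 0.05],
  [0, 0, 0, 0, 0, -0.08, 0.05],
  [2, -4, -4, 0.02, -0.02, -0.087, 0.05],
  [4, -9, -8, 0.048, -0.041, -0.095, 0.05],
  [6, -14, -12, 0.076, -0.064, -0.102, 0.05],
  [9, -19, -17, 0.103, -0.088, -0.11, 0.05],
  [11.5, -24, -22, 0.13, -0.11, -0.118, 0.05],
])

```text
time_s: 13.27
tcp_pos: [482.8, -236.4, 307.1]
tool_rot: [[0.771, 0.545, 0.33], [0.52, -0.838, 0.168], [0.368, 0.042, -0.929]]
wrist_force: [1.5, 0.9, 0.3]
gripper_width: 49.9
```

```bash
python3 look.py 12;python3 - <<'E'
from chosen import *
from h import inc
print(inc(yawR(np.pi*.6,0),mid)); print(run(wp()[2:],verbose=True)[0])
E
```

```text
t 13.27 q [ 0.8   0.22 -0.28  1.93 -0.36  0.82 -0.23] p [ 482.8 -236.4  307.1] F [1.5 0.9 0.3] w 49.9
[[ 0.771  0.545  0.33 ]
 [ 0.52  -0.838  0.168]
 [ 0.368  0.042 -0.929]]
scene foot-seat 228.1 tip 206.4
side foot-seat 228.1 tip 206.4
(array([ 16.7, -17.1, -72.5]), array([ 0.0427, -0.0262, -0.025 ]))
[ 500. -190.  350.] [ 0.64  0.28 -0.44  1.71  0.13  1.18  0.48] 0.0 0.0 0.65
[ 500. -190.  350.] [ 0.79  0.31 -0.63  1.71  0.2   1.19  1.58] 0.0 0.0 0.64
[ 503. -345.  227.] [ 0.99  0.54 -0.6   1.7   0.31  0.93  2.05] 0.0 0.0 0.67
[ 503. -345.  137.] [ 0.95  0.65 -0.54  1.76  0.39  0.77  1.99] 0.0 0.0 0.58
[ 503. -345.  227.] [ 0.99  0.54 -0.6   1.7   0.31  0.93  2.05] 0.0 0.0 0.67
[ 540. -120.  340.] [ 0.66  0.21 -0.63  1.87  0.24  0.86  1.19] 0.0 0.0 0.53
[577.  -5. 206.] [ 0.93  0.67 -1.15  2.39  2.47  0.64 -0.53] 0.0 0.0 0.01
[701.   9. 186.] [ 0.7   0.79 -0.98  2.1   2.37  0.58 -0.38] 0.0 0.0 0.29
[701.   9. 146.] [ 0.7   0.89 -0.97  2.1   2.47  0.65 -0.41] 0.0 0.0 0.3
0.29645401716193553
```

View pics/side12.png

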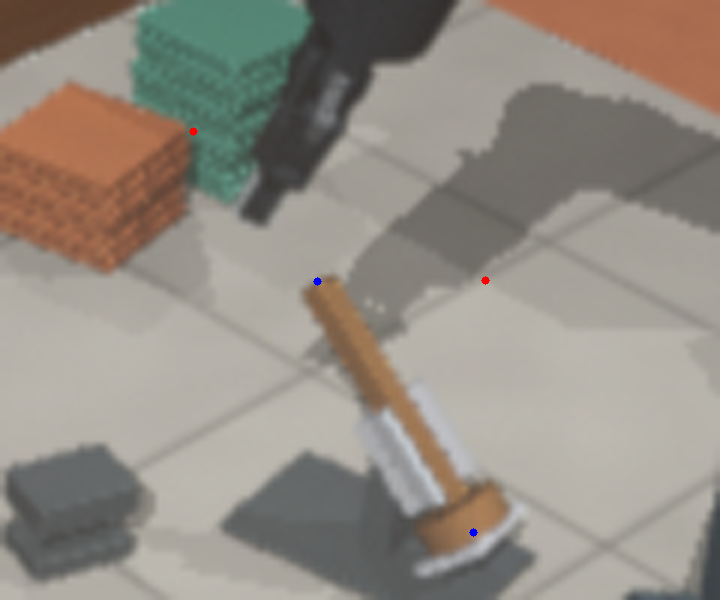

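jog_arm([
  [1.5, -1.5, -6.5, 0.005, -0.003, -0.003, 0.05],
  [3, -3, -13, 0.01, -0.006, -0.006, 0.05],
  [4.5, -4.5, -19.5, 0.015, -0.009, -0.009, 0.05],
  [6, -6, -26, 0.02, -0.012, -0.012, 0.05],
  [7.5, -7.6, -32.5, 0.025, -0.015, -0.015, 0.05],
  [9, -9.2, -39, 0.03, -0.018, -0.018, 0.05],
  [10.5, -10.7, -45.5, 0.035, -0.021, -0.021, 0.05],
  [12, -12.2, -52, 0.04, -0.024, -0.024, 0.05],
  [13.5, -13.7, -58.5, 0.043, -0.026, -0.025, 0.05],
  [15, -15.3, -65, 0.043, -0.026, -0.025, 0.05],
])

```text
time_s: 14.2
tcp_pos: [500.5, -189.2, 350.5]
tool_rot: [[-0.189, 0.982, 0.021], [0.981, 0.188, 0.037], [0.033, 0.028, -0.999]]
wrist_force: [0.1, 0.3, 0.2]
gripper_width: 50.2
```

```bash
python3 - <<'E'
from chosen import *
from h import inc,show
show();print(inc(yawR(np.pi*.97,0),mid)); 
E
```

```text
t 14.2 q [ 0.66  0.27 -0.43  1.71  0.08  1.17  0.4 ] p [ 500.5 -189.2  350.5] F [0.1 0.3 0.2] w 50.2
(array([  2.6,  -0.6, -73.7]), array([-0.0007, -0.0006,  0.0005]))
```

jog_arm([
  [0.2, 0, -7, 0, 0, 0, 0.05],
  [0.5, 0, -14, 0, 0, 0, 0.05],
  [0.7, 0, -21, 0, 0, 0, 0.05],
  [1, 0, -28, 0, 0, 0, 0.05],
  [1.2, 0, -35, 0, 0, 0, 0.05],
  [1.5, 0, -42, 0, 0, 0, 0.05],
  [1.8, 0, -49, 0, 0, 0, 0.05],
  [2, 0, -56, 0, 0, 0, 0.05],
  [2.3, 0, -63, 0, 0, 0, 0.05],
  [2.5, 0, -70, 0, 0, 0, 0.05],
])

```text
time_s: 15.03
tcp_pos: [500.0, -189.1, 350.2]
tool_rot: [[-0.988, 0.152, -0.008], [0.152, 0.988, 0.009], [0.01, 0.007, -1.0]]
wrist_force: [-0.6, -0.1, 0.1]
gripper_width: 49.8
```

```bash
python3 - <<'E'
from chosen import *
from h import inc,show
show(); P,R=restg(5,90,1); print(inc(R,P)); P,R=restg(5,40,1); print(inc(R,P),P)
E
```

```text
t 15.03 q [ 0.78  0.31 -0.63  1.69  0.19  1.21  1.53] p [ 500.  -189.1  350.2] F [-0.6 -0.1  0.1] w 49.8
(array([ -0.3,  -5.4, -19.2]), array([-0.0281, -0.1543,  0.1219]))
(array([ -0.3,  -5.4, -19.2]), array([-0.0286, -0.1547,  0.1719])) [ 503.18901632 -344.81219182  176.91246565]
```

jog_arm([
  [0, -0.6, -2, -0.003, -0.012, 0.006, 0.05],
  [0, -1.2, -4, -0.006, -0.03, 0.018, 0.05],
  [0, -1.8, -6.5, -0.009, -0.05, 0.032, 0.05],
  [0, -2.4, -9, -0.012, -0.07, 0.047, 0.05],
  [0, -3, -11.5, -0.016, -0.09, 0.063, 0.05],
  [0, -3.6, -14, -0.02, -0.11, 0.08, 0.05],
  [-0.2, -4.2, -16, -0.023, -0.128, 0.096, 0.05],
  [-0.2, -4.8, -18, -0.026, -0.143, 0.11, 0.05],
  [-0.3, -5.4, -19.2, -0.028, -0.1543, 0.12, 0.05],
  [-0.3, -5.4, -19.2, -0.028, -0.1543, 0.122, 0.05],
])

```text
time_s: 15.87
tcp_pos: [500.4, -347.5, 224.2]
tool_rot: [[-0.981, -0.177, 0.082], [-0.176, 0.984, 0.016], [-0.084, 0.002, -0.997]]
wrist_force: [-1.8, -0.6, 0.2]
gripper_width: 50.3
```

```bash
python3 - <<'E'
from chosen import *
from h import *
show(); P,R=restg(5,0,1); print(inc(R,P))
c=vision.capture('wrist'); cv2.imwrite('pics/w13.png',c['color'][:,:,::-1])
E
```

```text
t 15.87 q [ 1.    0.54 -0.6   1.7   0.31  0.93  2.05] p [ 500.4 -347.5  224.2] F [-1.8 -0.6  0.2] w 50.3
(array([ 0.1, -0.2, -0.2]), array([0.0041, 0.002 , 0.0872]))
```

View pics/w13.png

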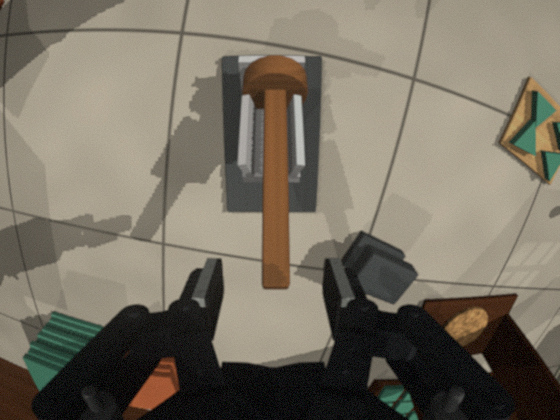

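jog_arm([
  [0, 0, 0, 0.001, 0.0005, 0.01, 0.05],
  [0, 0, 0, 0.002, 0.001, 0.025, 0.05],
  [0, 0, 0, 0.004, 0.001, 0.04, 0.05],
  [0, 0, 0, 0.004, 0.001, 0.055, 0.05],
  [0, 0, 0, 0.004, 0.001, 0.068, 0.05],
  [0, 0, 0, 0.004, 0.001, 0.078, 0.05],
  [0, 0, 0, 0.004, 0.001, 0.084, 0.05],
  [0, 0, 0, 0.004, 0.001, 0.087, 0.05],
  [0, 0, 0, 0.004, 0.001, 0.087, 0.05],
  [0, 0, 0, 0.004, 0.001, 0.087, 0.05],
])

```text
time_s: 16.75
tcp_pos: [504.8, -343.9, 138.5]
tool_rot: [[-0.981, -0.178, 0.083], [-0.177, 0.984, 0.017], [-0.085, 0.002, -0.996]]
wrist_force: [-0.1, -0.4, 0.1]
gripper_width: 49.9
```

```bash
python3 look.py 14; python3 - <<'E'
from chosen import *
from h import *
P,R=restg(5,0,1); print(inc(R,P))
c=vision.capture('wrist'); cv2.imwrite('pics/w14.png',c['color'][:,:,::-1])
E
```

```text
t 16.75 q [ 0.95  0.65 -0.55  1.76  0.38  0.78  1.99] p [ 504.8 -343.9  138.5] F [-0.1 -0.4  0.1] w 49.9
[[-0.981 -0.178  0.083]
 [-0.177  0.984  0.017]
 [-0.085  0.002 -0.996]]
scene foot-seat 237.1 tip 101.2
side foot-seat 237.1 tip 101.2
(array([ 0.1, -0.1, -0.2]), array([ 0.0018, -0.0004,  0.0017]))
```

View pics/w14.png

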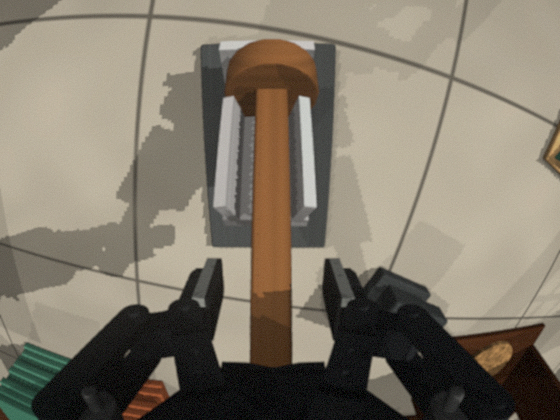

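View pics/side14.png

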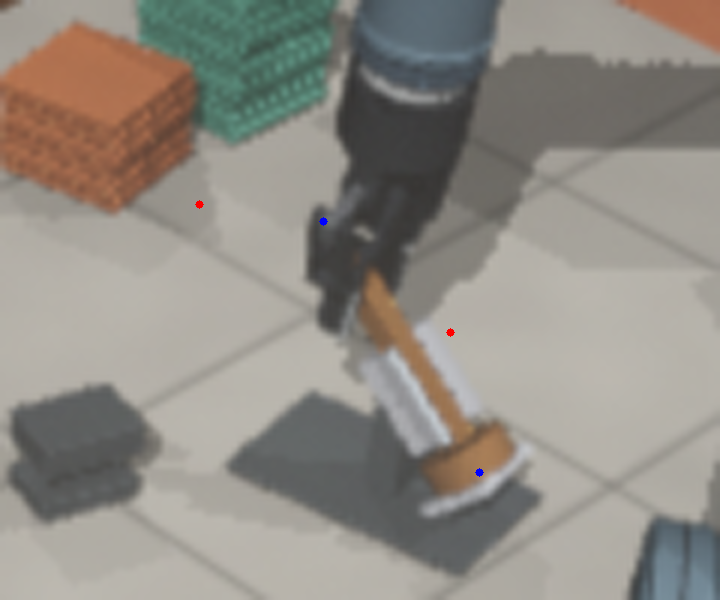

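jog_arm([
  [0, 0, 0, 0.001, -0.001, 0.001, 0.05],
  [0, 0, 0, 0.001, -0.001, 0.001, 0.04],
  [0, 0, 0, 0.001, -0.001, 0.001, 0.03],
  [0, 0, 0, 0.001, -0.001, 0.001, 0.02],
  [0, 0, 0, 0.001, -0.001, 0.001, 0.01],
  [0, 0, 0, 0.001, -0.001, 0.001, 0.0],
  [0, 0, 0, 0.001, -0.001, 0.001, 0.0],
  [0, 0, 0, 0.001, -0.001, 0.001, 0.0],
  [0, 0, 0, 0.001, -0.001, 0.001, 0.0],
  [0, 0, 0, 0.001, -0.001, 0.001, 0.0],
], force=110)

```text
time_s: 17.73
tcp_pos: [504.0, -345.4, 137.9]
tool_rot: [[-0.981, -0.177, 0.083], [-0.177, 0.984, 0.016], [-0.085, 0.001, -0.996]]
wrist_force: [-2.2, 0.0, 4.9]
gripper_width: 16.5
```

```bash
python3 - <<'E'
from chosen import *
from h import *
s0=show(); print(s0['tool_rot'].round(3))
print(inc(s0['tool_rot'],s0['tcp_pos']+[0,0,90]))
print(run([restg(5,90,1),(np.array([540,-120,340.]),yawR(-.3,15)@F),cabp(50,-110,100,1),cabp(50,-5,40,1),cabp(50,-5,0,1)],q=s0['joint_positions'],verbose=True)[0])
E
```

```text
t 17.73 q [ 0.95  0.65 -0.55  1.76  0.38  0.78  1.99] p [ 504.  -345.4  137.9] F [-2.2  0.   4.9] w 16.5
[[-0.981 -0.177  0.083]
 [-0.177  0.984  0.016]
 [-0.085  0.001 -0.996]]
(array([0., 0., 0.]), array([-0.0076,  0.0001, -0.0897]))
[ 503. -345.  227.] [ 0.99  0.54 -0.6   1.7   0.31  0.93  2.04] 0.0 0.0 0.67
[ 540. -120.  340.] [ 0.66  0.21 -0.63  1.87  0.24  0.86  1.19] 0.0 0.0 0.53
[597.  -3. 246.] [ 0.94  0.57 -1.17  2.32  2.34  0.52 -0.46] 0.0 0.0 0.08
[701.   9. 186.] [ 0.72  0.8  -1.    2.1   2.36  0.59 -0.36] 0.0 0.0 0.27
[701.   9. 146.] [ 0.71  0.9  -0.99  2.1   2.46  0.66 -0.39] 0.0 0.0 0.28
0.28119409958480746
```

jog_arm([
  [0, 0, 0, 0.003, 0, -0.004, 0],
  [0, 0, 0, 0.008, 0, -0.009, 0],
  [0, 0, 0, 0.014, 0, -0.017, 0],
  [0, 0, 0, 0.021, 0, -0.025, 0],
  [0, 0, 0, 0.028, 0, -0.033, 0],
  [0, 0, 0, 0.034, 0, -0.041, 0],
  [0, 0, 0, 0.034, 0, -0.055, 0],
  [0, 0, 0, 0.033, 0, -0.075, 0],
  [0, 0, 0, 0.031, 0, -0.095, 0],
  [0, 0, 0, 0.031, 0, -0.1, 0],
])

```text
time_s: 18.57
tcp_pos: [465.9, -353.5, 238.4]
tool_rot: [[-0.98, -0.177, 0.087], [-0.176, 0.984, 0.013], [-0.088, -0.003, -0.996]]
wrist_force: [0.6, -0.8, -1.9]
gripper_width: 17.0
```

```bash
python3 look.py 15; python3 - <<'E'
from chosen import *
from h import *
s0=show()
print(inc(yawR(-.3,15)@F,[540,-120,340]))
print(run([(np.array([540,-120,340.]),yawR(-.3,15)@F),cabp(50,-110,100,1),cabp(50,-5,40,1),cabp(50,-5,0,1)],q=s0['joint_positions'],verbose=True)[0])
c=vision.capture('wrist'); cv2.imwrite('pics/w15.png',c['color'][:,:,::-1])
E
```

```text
t 18.57 q [ 1.07  0.49 -0.62  1.75  0.28  0.93  2.1 ] p [ 465.9 -353.5  238.4] F [ 0.6 -0.8 -1.9] w 17.0
[[-0.98  -0.177  0.087]
 [-0.176  0.984  0.013]
 [-0.088 -0.003 -0.996]]
scene foot-seat 267.5 tip 146.6
side foot-seat 267.5 tip 146.6
t 18.67 q [ 1.07  0.49 -0.62  1.76  0.28  0.93  2.1 ] p [ 465.1 -353.2  236.1] F [ 0.1  0.4 -1.9] w 16.8
(array([ 4.7, -9.9, 27. ]), array([-0.1234,  0.2162, -0.0939]))
[ 540. -120.  340.] [ 0.68  0.21 -0.65  1.87  0.25  0.86  1.19] 0.0 0.0 0.53
[597.  -3. 246.] [ 0.94  0.56 -1.17  2.32  2.34  0.52 -0.46] 0.0 0.0 0.08
[701.   9. 186.] [ 0.71  0.8  -1.    2.1   2.36  0.59 -0.36] 0.0 0.0 0.27
[701.   9. 146.] [ 0.71  0.9  -0.99  2.1   2.46  0.66 -0.39] 0.0 0.0 0.28
0.28169808669905405
```

View pics/side15.png

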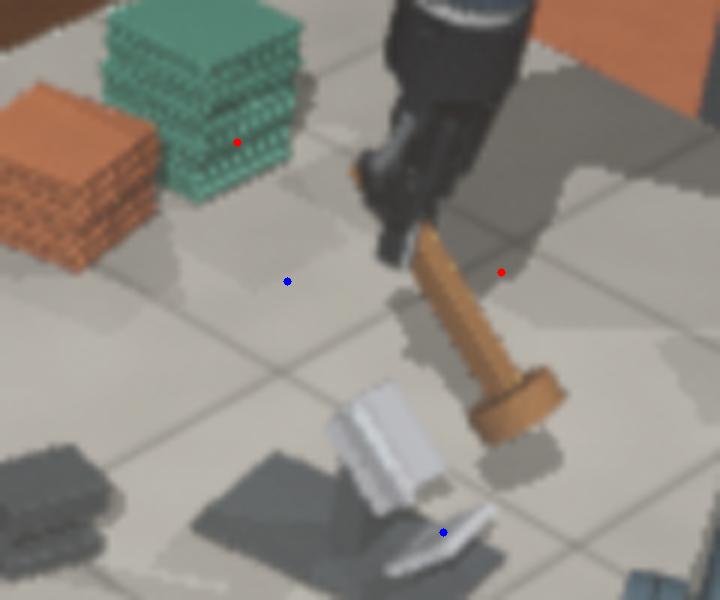

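View pics/w15.png

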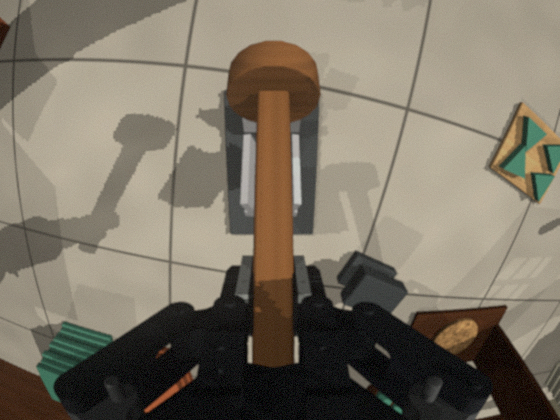

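jog_arm([
  [0.3, -0.7, 2, -0.008, 0.012, -0.01, 0],
  [0.8, -1.6, 4.5, -0.02, 0.032, -0.02, 0],
  [1.3, -2.7, 7.5, -0.034, 0.058, -0.03, 0],
  [1.9, -4, 11, -0.05, 0.086, -0.041, 0],
  [2.5, -5.3, 14.5, -0.066, 0.114, -0.052, 0],
  [3.1, -6.6, 18, -0.082, 0.142, -0.063, 0],
  [3.6, -7.7, 21, -0.096, 0.167, -0.074, 0],
  [4.1, -8.8, 24, -0.11, 0.19, -0.084, 0],
  [4.7, -9.9, 27, -0.1234, 0.21, -0.094, 0],
  [4.7, -9.9, 27, -0.1234, 0.216, -0.094, 0],
])

```text
time_s: 19.55
tcp_pos: [541.1, -114.5, 340.1]
tool_rot: [[-0.923, 0.291, 0.25], [0.282, 0.957, -0.073], [-0.26, 0.003, -0.966]]
wrist_force: [0.4, 0.6, -0.5]
gripper_width: 16.6
```

```bash
python3 - <<'E'
from chosen import *
from h import *
s0=show()
c=vision.capture('wrist'); cv2.imwrite('pics/w16.png',c['color'][:,:,::-1]); np.save('w16T.npy',tcpT(s0))
P,R=cabp(50,-110,100,1); print(inc(R,P),P)
print(run([cabp(50,-110,100,1),cabp(50,-5,40,1),cabp(50,-5,0,1)],q=s0['joint_positions'],verbose=True)[0])
E
```

```text
t 19.55 q [ 0.68  0.2  -0.66  1.87  0.24  0.86  1.19] p [ 541.1 -114.5  340.1] F [ 0.4  0.6 -0.5] w 16.6
(array([-12.5, -34.6, -19.9]), array([0.0027, 0.1245, 0.0956])) [596.88058559  -2.52789826 245.92836283]
[597.  -3. 246.] [ 0.94  0.57 -1.18  2.32  2.34  0.52 -0.46] 0.0 0.0 0.08
[701.   9. 186.] [ 0.72  0.8  -1.    2.1   2.36  0.59 -0.36] 0.0 0.0 0.27
[701.   9. 146.] [ 0.71  0.9  -0.99  2.1   2.46  0.66 -0.39] 0.0 0.0 0.28
0.2800107323219915
```

View pics/w16.png

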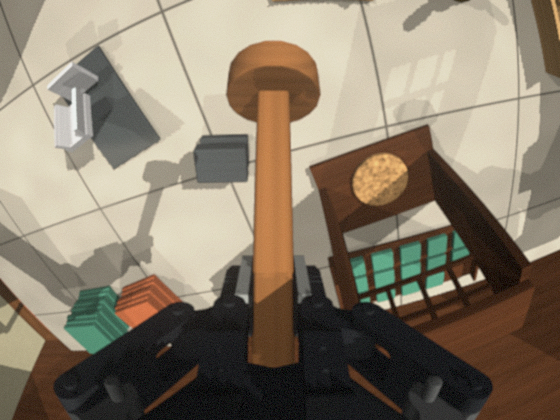

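```bash
python3 - <<'E'
from fit import *
T=np.load('w16T.npy'); W=vision.capture('wrist')
im=cv2.imread('pics/w16.png')
g=cv2.cvtColor(im,cv2.COLOR_BGR2HSV); m=((g[:,:,1]>90)&(g[:,:,2]>130)).astype(np.uint8)
n,l,st,ce=cv2.connectedComponentsWithStats(m); k=l[179,381]; print(st[k],ce[k]); pc=ce[k]
cs,_=cv2.findContours((l==k).astype(np.uint8),cv2.RETR_EXTERNAL,cv2.CHAIN_APPROX_NONE)
pts=cs[0][:,0,:]; P=np.array([atz(W,p,14,T) for p in pts])[:,:2]
(cx,cy),r=cv2.minEnclosingCircle(P.astype(np.float32)); A=np.c_[2*P,np.ones(len(P))]; s=np.linalg.lstsq(A,(P**2).sum(1),rcond=None)[0]
print('pad circ fit',s[:2],np.sqrt(s[2]+s[0]**2+s[1]**2),cx,cy,r,'centroid',atz(W,pc,14,T))
a,b=atz(W,(310,169),8,T),atz(W,(429,125),8,T); print(a,b,np.linalg.norm(a-b),'yaw',np.arctan2(-(b-a)[0],(b-a)[1]))
E
```

```text
[ 353  153   55   52 2135] [379.55831382 178.20327869]
pad circ fit [704.97126202   8.25726906] 43.89014210589008 705.9639282226562 8.208720207214355 46.342994689941406 centroid [702.82208739   7.81697984  14.        ]
[660.65034853 -92.78053932   8.        ] [637.27233909  99.11034063   8.        ] 193.30970263627125 yaw 0.12123226574515666
```

jog_arm([
  [-0.6, -1.7, -1, 0, 0.006, 0.005, 0],
  [-1.2, -3.5, -2, 0, 0.012, 0.009, 0],
  [-1.9, -5.2, -3, 0, 0.019, 0.014, 0],
  [-2.5, -7, -4, 0.001, 0.025, 0.019, 0],
  [-3.1, -8.6, -5, 0.001, 0.031, 0.024, 0],
  [-3.8, -10.4, -6, 0.001, 0.037, 0.029, 0],
  [-4.4, -12, -7, 0.001, 0.044, 0.033, 0],
  [-5, -13.8, -8, 0.001, 0.05, 0.038, 0],
  [-5.6, -15.5, -9, 0.001, 0.056, 0.043, 0],
  [-6.2, -17.3, -10, 0.001, 0.062, 0.048, 0],
])

```text
time_s: 20.48
tcp_pos: [566.6, -64.2, 289.2]
tool_rot: [[-0.841, 0.095, 0.533], [0.095, 0.995, -0.026], [-0.533, 0.029, -0.846]]
wrist_force: [-0.2, -0.9, -1.8]
gripper_width: 16.8
```

```bash
sed -i 's/^pad=.*/pad=np.array([707.5,9.3,14]); cy=.116/' search.py; python3 - <<'E'
from chosen import *
from h import *
s0=show()
P,R=cabp(50,-110,100,1); print(inc(R,P),P)
print(run([cabp(50,-110,100,1),cabp(50,-5,40,1),cabp(50,-5,0,1)],q=s0['joint_positions'],verbose=True)[0])
E
```

```text
t 20.48 q [ 0.62  0.18 -0.65  2.13  0.41  0.32  1.12] p [566.6 -64.2 289.2] F [-0.2 -0.9 -1.8] w 16.8
(array([ -6.7, -17.5, -10.2]), array([0.0041, 0.0617, 0.0507])) [595.95656168  -3.69738883 245.92836283]
[596.  -4. 246.] [ 0.97  0.58 -1.2   2.32  2.33  0.52 -0.43] 0.0 0.0 0.07
[700.   8. 186.] [ 0.73  0.81 -1.02  2.1   2.36  0.59 -0.34] 0.0 0.0 0.25
[700.   8. 146.] [ 0.72  0.91 -1.01  2.1   2.45  0.66 -0.36] 0.0 0.0 0.26
0.2622960448886529
```

jog_arm([
  [-0.3, -0.9, -0.5, 0, 0.003, 0.0025, 0],
  [-0.7, -1.8, -1, 0, 0.006, 0.005, 0],
  [-1, -2.6, -1.5, 0.001, 0.009, 0.0075, 0],
  [-1.3, -3.5, -2, 0.001, 0.012, 0.01, 0],
  [-1.7, -4.4, -2.5, 0.001, 0.015, 0.0125, 0],
  [-2, -5.3, -3, 0.001, 0.018, 0.015, 0],
  [-2.4, -6.2, -3.6, 0.001, 0.022, 0.018, 0],
  [-2.7, -7, -4.1, 0.002, 0.025, 0.02, 0],
  [-3, -7.9, -4.6, 0.002, 0.028, 0.023, 0],
  [-3.4, -8.8, -5.1, 0.002, 0.031, 0.025, 0],
])

```text
time_s: 21.32
tcp_pos: [580.0, -36.0, 265.9]
tool_rot: [[-0.754, -0.01, 0.656], [0.008, 1.0, 0.024], [-0.656, 0.024, -0.754]]
wrist_force: [0.1, 0.1, -0.9]
gripper_width: 16.6
```

```bash
python3 - <<'E'
from chosen import *
from h import *
s0=show()
P,R=cabp(50,-110,100,1); print(inc(R,P),P)
print(run([cabp(50,-110,100,1),cabp(50,-5,40,1),cabp(50,-5,0,1)],q=s0['joint_positions'],verbose=True)[0])
E
```

```text
t 21.32 q [ 0.82  0.3  -0.92  2.23  1.61  0.2   0.05] p [580.  -36.  265.9] F [ 0.1  0.1 -0.9] w 16.6
(array([-3.4, -8.9, -5.2]), array([0.0013, 0.0317, 0.0263])) [595.95656168  -3.69738883 245.92836283]
[596.  -4. 246.] [ 0.98  0.6  -1.22  2.32  2.31  0.54 -0.4 ] 0.0 0.0 0.05
[700.   8. 186.] [ 0.75  0.82 -1.04  2.1   2.34  0.6  -0.31] 0.0 0.0 0.23
[700.   8. 146.] [ 0.73  0.92 -1.03  2.1   2.44  0.67 -0.34] 0.0 0.0 0.24
0.24335203628909818
```

Through the tightest part (q5 1.61, q6 0.20). Continue.

jog_arm([
  [-0.4, -1, -0.6, 0, 0.004, 0.003, 0],
  [-0.8, -2, -1.2, 0, 0.007, 0.006, 0],
  [-1.2, -3, -1.8, 0, 0.011, 0.009, 0],
  [-1.6, -4, -2.4, 0, 0.015, 0.012, 0],
  [-2, -5, -3, 0, 0.019, 0.015, 0],
  [-2.3, -6, -3.5, 0.001, 0.022, 0.018, 0],
  [-2.7, -7, -4.1, 0.001, 0.026, 0.021, 0],
  [-3, -8, -4.7, 0.001, 0.029, 0.024, 0],
  [-3.4, -8.9, -5.2, 0.0013, 0.0317, 0.0263, 0],
  [-3.4, -8.9, -5.2, 0.0013, 0.0317, 0.0263, 0],
])

```text
time_s: 22.15
tcp_pos: [594.3, -5.5, 243.0]
tool_rot: [[-0.642, -0.114, 0.758], [-0.072, 0.993, 0.088], [-0.763, 0.002, -0.646]]
wrist_force: [0.1, 0.1, -1.4]
gripper_width: 16.7
```

```bash
cat > look2.py <<'E'
import sys
from chosen import *
from h import *
k=sys.argv[1]; s0=show(); A=s0['tool_rot']; g=s0['tcp_pos']+3*A[:,2]
# tamper axis in tool frame: grip tilt 5 vs handle 45 (opt1 flipped)
Rr=yawR(0,5)@F; ax_t=Rr.T@np.array([np.sqrt(.5),0,np.sqrt(.5)])
ax=A@ax_t; foot=g-s_*ax; tip=g+(180-s_)*ax
print('pred axis',ax.round(3),'foot',foot.round(1),'pad',pad,'tip',tip.round(1))
for n in ['scene','side']:
  c=vision.capture(n); im=c['color']; Q=proj(c,[foot,tip,pad]); print(n,Q.round(1).tolist())
  x0,y0=(Q.mean(0)-[60,50]).astype(int); x0=max(0,x0);y0=max(0,y0)
  big=cv2.resize(im[y0:y0+100,x0:x0+120],None,fx=6,fy=6,interpolation=cv2.INTER_CUBIC)
  if len(sys.argv)<3:
   for q,col in zip(Q,[(255,0,0),(255,0,0),(0,0,255)]): cv2.circle(big,tuple(int(v) for v in ((q-[x0,y0]+.5)*6)),4,col,-1)
  cv2.imwrite(f'pics/{n}{k}.png',big[:,:,::-1])
E
python3 look2.py 17; python3 - <<'E'
from chosen import *
from h import *
s0=show()
P,R=cabp(50,-5,40,1); print(inc(R,P),P)
print(run([cabp(50,-110,40,1),cabp(50,-5,40,1),cabp(50,-5,0,1)],q=s0['joint_positions'],verbose=True)[0])
E
```

```text
t 22.15 q [ 0.97  0.56 -1.18  2.31  2.32  0.49 -0.42] p [594.3  -5.5 243. ] F [ 0.1  0.1 -1.4] w 16.7
pred axis [ 0.004 -0.001  1.   ] foot [596.1  -5.  111. ] pad [707.5   9.3  14. ] tip [596.8  -5.3 291. ]
scene [[281.0, 275.4], [280.4, 226.7], [307.0, 323.2]]
side [[275.6, 181.6], [276.1, 136.7], [252.2, 190.0]]
t 22.25 q [ 0.96  0.56 -1.18  2.31  2.31  0.49 -0.42] p [595.1  -5.2 244.3] F [-0.3 -0.8 -1.6] w 16.7
(array([-0.1, -0.2, -0.1]), array([-0.0238,  0.0016,  0.1187])) [700.25091348   8.45531386 185.92836283]
[596.  -4. 186.] [ 0.9   0.77 -1.14  2.35  2.47  0.69 -0.46] 0.0 0.0 0.05
[700.   8. 186.] [ 0.73  0.81 -1.02  2.1   2.36  0.59 -0.34] 0.0 0.0 0.25
[700.   8. 146.] [ 0.72  0.91 -1.01  2.1   2.46  0.66 -0.37] 0.0 0.0 0.26
0.2646696607511603
```

View pics/scene17.png

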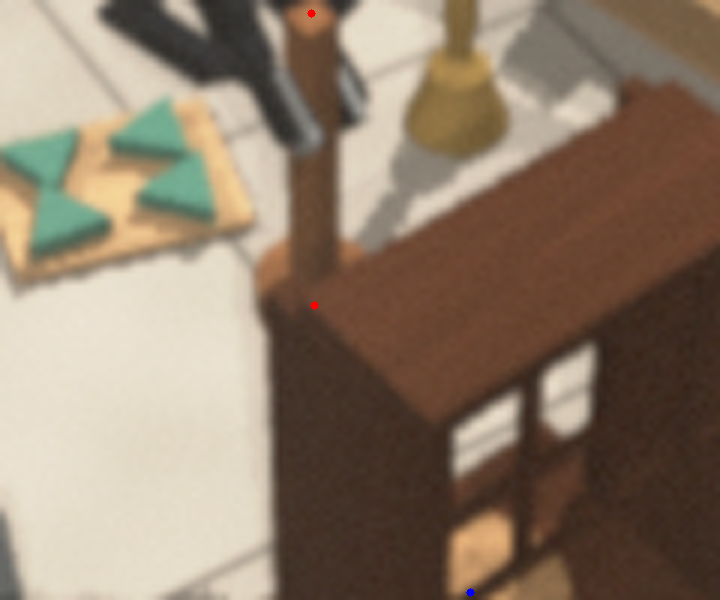

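View pics/side17.png

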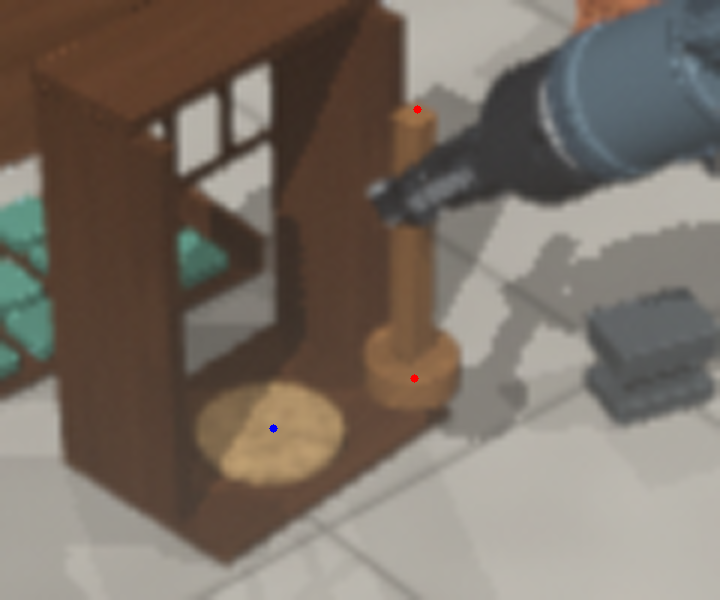

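jog_arm([
  [0, 0, 0, -0.002, 0, 0.006, 0],
  [0, 0, 0, -0.004, 0, 0.018, 0],
  [0, 0, 0, -0.007, 0, 0.034, 0],
  [0, 0, 0, -0.01, 0, 0.051, 0],
  [0, 0, 0, -0.013, 0.001, 0.068, 0],
  [0, 0, 0, -0.017, 0.001, 0.085, 0],
  [0, 0, 0, -0.02, 0.001, 0.1, 0],
  [0, 0, 0, -0.022, 0.001, 0.111, 0],
  [0, 0, 0, -0.024, 0.0016, 0.117, 0],
  [0, 0, 0, -0.024, 0.0016, 0.1185, 0],
])

```text
time_s: 23.08
tcp_pos: [701.1, 8.4, 186.0]
tool_rot: [[-0.641, -0.113, 0.759], [-0.072, 0.994, 0.087], [-0.764, 0.001, -0.645]]
wrist_force: [-0.4, 0.2, -2.2]
gripper_width: 16.6
```

```bash
python3 look2.py 18; python3 - <<'E'
from chosen import *
from h import *
P,R=cabp(50,-5,3,1); print(inc(R,P),P)
E
```

```text
t 23.08 q [ 0.73  0.8  -1.01  2.09  2.34  0.57 -0.33] p [701.1   8.4 186. ] F [-0.4  0.2 -2.2] w 16.6
pred axis [ 0.003 -0.001  1.   ] foot [702.9   8.8  54. ] pad [707.5   9.3  14. ] tip [703.5   8.6 234. ]
scene [[306.3, 313.1], [308.4, 267.1], [307.0, 323.2]]
side [[252.9, 181.8], [251.8, 139.2], [252.2, 190.0]]
(array([-0.1, -0.2, -0.1]), array([ 0.0283, -0.0001,  0.0242])) [700.25091348   8.45531386 148.92836283]
```

View pics/side18.png

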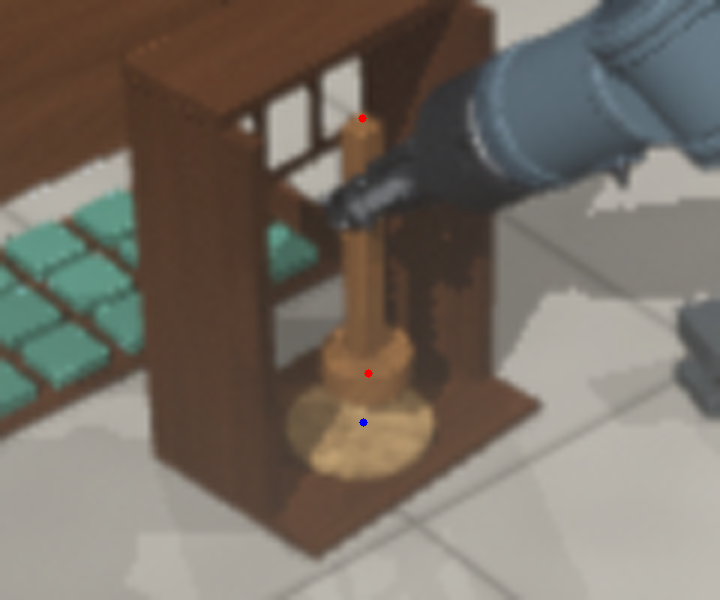

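jog_arm([
  [0, 0, 0, 0.003, 0, 0.003, 0],
  [0, 0, 0, 0.007, 0, 0.0065, 0],
  [0, 0, 0, 0.011, 0, 0.0105, 0],
  [0, 0, 0, 0.015, 0, 0.014, 0],
  [0, 0, 0, 0.019, 0, 0.018, 0],
  [0, 0, 0, 0.022, 0, 0.021, 0],
  [0, 0, 0, 0.0245, 0, 0.023, 0],
  [0, 0, 0, 0.0255, 0, 0.024, 0],
  [0, 0, 0, 0.0255, 0, 0.024, 0],
  [0, 0, 0, 0.0255, 0, 0.024, 0],
])

```text
time_s: 24.02
tcp_pos: [702.0, 8.9, 151.3]
tool_rot: [[-0.641, -0.114, 0.759], [-0.073, 0.993, 0.088], [-0.764, 0.001, -0.645]]
wrist_force: [-0.2, -0.6, -1.9]
gripper_width: 16.6
```

```bash
python3 look2.py 19
```

```text
t 24.02 q [ 0.72  0.89 -1.    2.09  2.42  0.64 -0.35] p [702.    8.9 151.3] F [-0.2 -0.6 -1.9] w 16.6
pred axis [ 0.003 -0.001  1.   ] foot [703.9   9.2  19.4] pad [707.5   9.3  14. ] tip [704.4   9.1 199.4]
scene [[306.3, 321.1], [308.4, 276.9], [307.0, 323.2]]
side [[252.8, 189.3], [251.8, 147.7], [252.2, 190.0]]
```

View pics/side19.png

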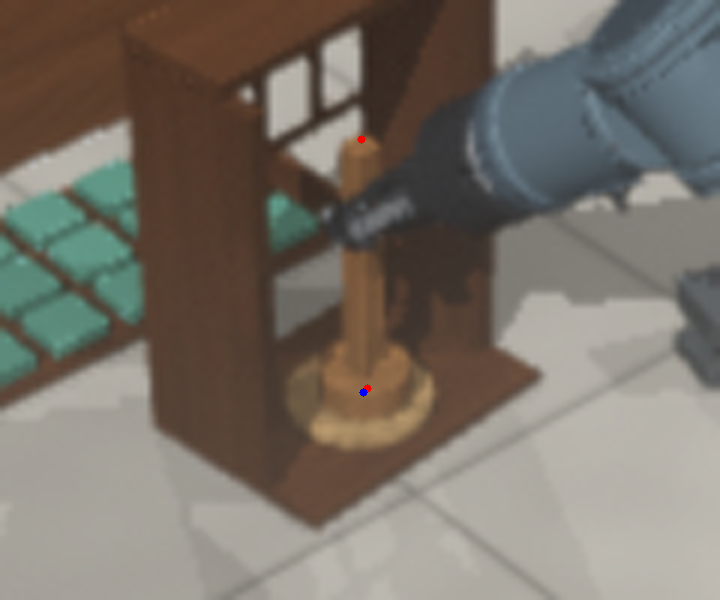

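jog_arm([
  [0, 0, 0, 0.0008, 0, 0.0007, 0],
  [0, 0, 0, 0.0015, 0, 0.0013, 0],
  [0, 0, 0, 0.0023, 0, 0.002, 0],
  [0, 0, 0, 0.003, 0, 0.0026, 0],
  [0, 0, 0, 0.003, 0, 0.0026, 0],
  [0, 0, 0, 0.003, 0, 0.0026, 0],
  [0, 0, 0, 0.003, 0, 0.0026, 0],
  [0, 0, 0, 0.003, 0, 0.0026, 0],
  [0, 0, 0, 0.003, 0, 0.0026, 0],
  [0, 0, 0, 0.003, 0, 0.0026, 0],
])

```text
time_s: 24.95
tcp_pos: [702.2, 8.8, 147.6]
tool_rot: [[-0.641, -0.114, 0.759], [-0.073, 0.993, 0.088], [-0.764, 0.001, -0.645]]
wrist_force: [-1.2, -0.0, -1.8]
gripper_width: 16.4
```

jog_arm([
  [0, 0, 0, 0.0004, 0, 0.0003, 0],
  [0, 0, 0, 0.0008, 0, 0.0006, 0],
  [0, 0, 0, 0.0012, 0, 0.001, 0],
  [0, 0, 0, 0.0015, 0, 0.0013, 0],
  [0, 0, 0, 0.0015, 0, 0.0013, 0],
  [0, 0, 0, 0.0015, 0, 0.0013, 0],
  [0, 0, 0, 0.0015, 0, 0.0013, 0],
  [0, 0, 0, 0.0015, 0, 0.0013, 0],
  [0, 0, 0, 0.0015, 0, 0.0013, 0],
  [0, 0, 0, 0.0015, 0, 0.0013, 0],
])

```text
time_s: 25.78
tcp_pos: [703.2, 9.2, 147.4]
tool_rot: [[-0.638, -0.114, 0.761], [-0.074, 0.993, 0.088], [-0.766, -0.0, -0.642]]
wrist_force: [-3.3, -0.7, 8.2]
gripper_width: 16.3
```

jog_arm([
  [0, 0, 0, 0, 0, 0, 0.0],
  [0, 0, 0, 0, 0, 0, 0.02],
  [0, 0, 0, 0, 0, 0, 0.022],
  [0, 0, 0, 0, 0, 0, 0.026],
  [0, 0, 0, 0, 0, 0, 0.03],
  [0, 0, 0, 0, 0, 0, 0.036],
  [0, 0, 0, 0, 0, 0, 0.045],
  [0, 0, 0, 0, 0, 0, 0.055],
  [0, 0, 0, 0, 0, 0, 0.06],
  [0, 0, 0, 0, 0, 0, 0.06],
], force=30)

```text
time_s: 26.62
tcp_pos: [703.2, 9.2, 147.4]
tool_rot: [[-0.638, -0.114, 0.761], [-0.073, 0.993, 0.088], [-0.766, 0.0, -0.642]]
wrist_force: [-0.1, -0.8, 0.1]
gripper_width: 60.1
```

```bash
python3 look2.py 20 n; python3 - <<'E'
from h import *
c=vision.capture('wrist'); cv2.imwrite('pics/w20.png',c['color'][:,:,::-1])
E
```

```text
t 26.62 q [ 0.72  0.9  -1.    2.09  2.44  0.65 -0.36] p [703.2   9.2 147.4] F [-0.1 -0.8  0.1] w 60.1
pred axis [-0.001 -0.     1.   ] foot [705.5   9.5  15.5] pad [707.5   9.3  14. ] tip [705.4   9.5 195.5]
scene [[306.6, 322.4], [308.7, 278.1], [307.0, 323.2]]
side [[252.4, 189.9], [251.5, 148.6], [252.2, 190.0]]
```

View pics/side20.png

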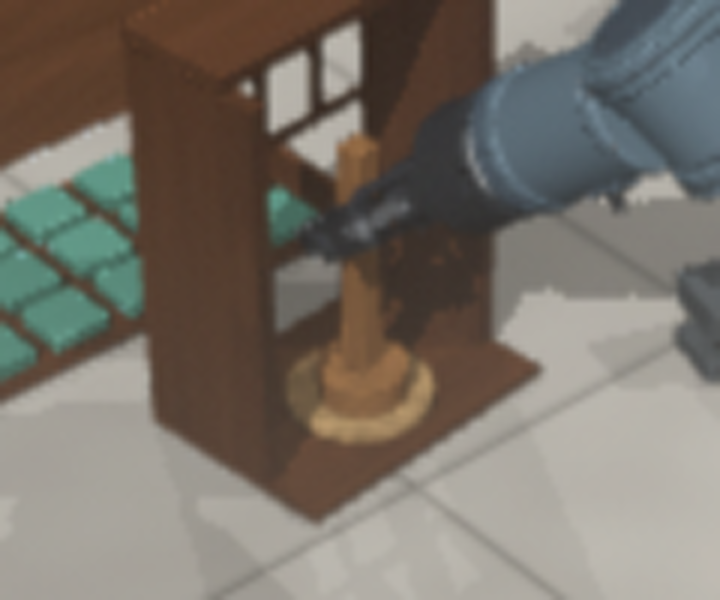

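View pics/w20.png

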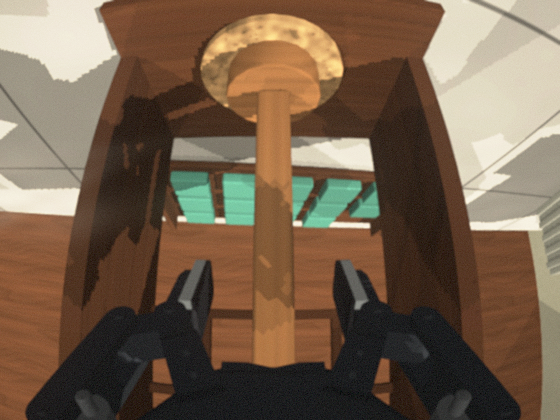

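jog_arm([
  [0, 0, 0, 0, 0, -0.004, 0.06],
  [0, 0, 0, 0, 0, -0.012, 0.06],
  [0, 0, 0, 0, 0, -0.024, 0.06],
  [0, 0, 0, 0, 0, -0.038, 0.06],
  [0, 0, 0, 0, 0, -0.054, 0.06],
  [0, 0, 0, 0, 0, -0.07, 0.06],
  [0, 0, 0, 0, 0, -0.086, 0.06],
  [0, 0, 0, 0, 0, -0.1, 0.06],
  [0, 0, 0, 0, 0, -0.11, 0.06],
  [0, 0, 0, 0, 0, -0.11, 0.06],
])

```text
time_s: 27.6
tcp_pos: [618.0, -0.5, 219.2]
tool_rot: [[-0.637, -0.115, 0.762], [-0.076, 0.993, 0.087], [-0.767, -0.002, -0.642]]
wrist_force: [-0.1, 0.9, -0.9]
gripper_width: 60.2
```

```bash
python3 look2.py 21 n; python3 - <<'E'
from h import *
c=vision.capture('wrist'); cv2.imwrite('pics/w21.png',c['color'][:,:,::-1])
for n in ['scene','side']:
  c=vision.capture(n); cv2.imwrite(f'pics/{n}21f.png',c['color'][:,:,::-1])
E
```

```text
t 27.6 q [ 0.89  0.66 -1.13  2.27  2.36  0.57 -0.41] p [ 6.180e+02 -5.000e-01  2.192e+02] F [-0.1  0.9 -0.9] w 60.2
pred axis [-0.001  0.002  1.   ] foot [ 6.204e+02 -5.000e-01  8.730e+01] pad [707.5   9.3  14. ] tip [ 6.202e+02 -2.000e-01  2.673e+02]
scene [[287.1, 286.2], [287.1, 238.4], [307.0, 323.2]]
side [[269.9, 184.3], [270.1, 140.4], [252.2, 190.0]]
```

View pics/side21.png

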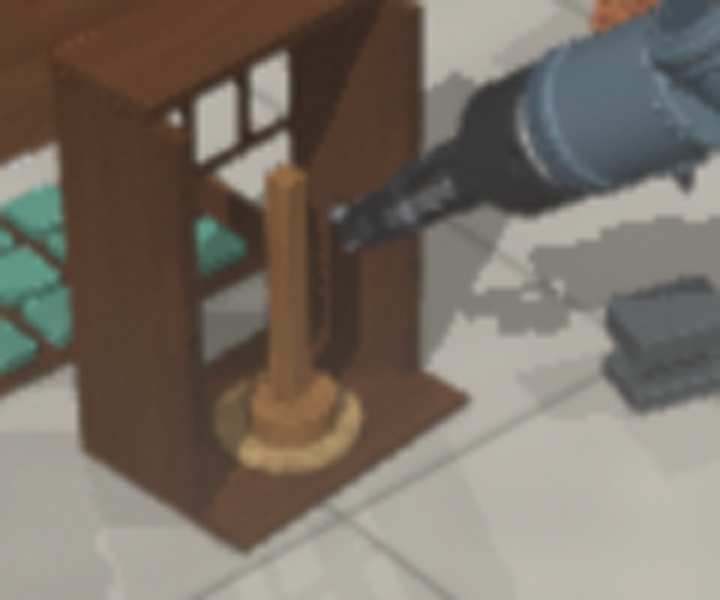

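View pics/w21.png

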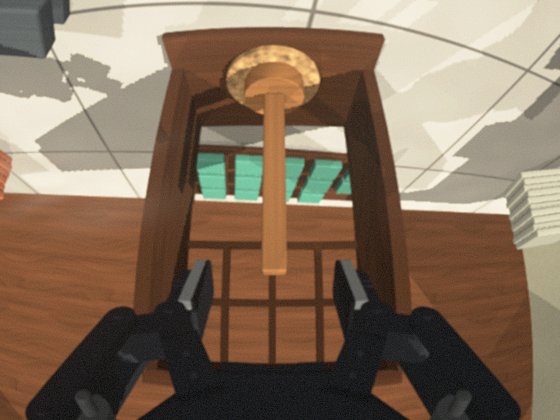

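View pics/side21f.png

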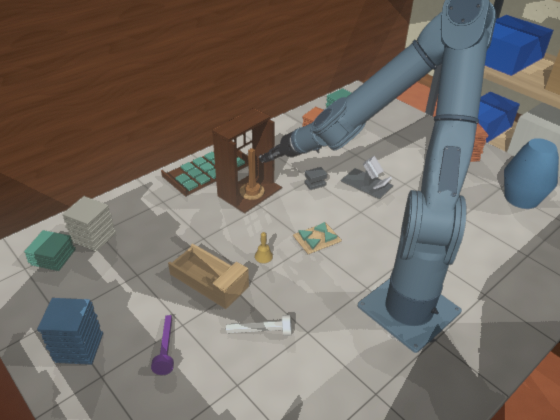

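```bash
python3 -c "
from plant import env
print(env.sign_off())"
```

```text
the job is handed in; nothing more can be done
None
```

The tamper is standing upright, head down, on the cork pad in the cabinet, released. The job was handed in at 27.6 s of the 72 s, and sign-off gives no verdict.

**What I did:**
1. Gripped the handle in the bin and tilted and drew the head out from under the roof.
2. Laid the tamper in the rest, let go and backed off. The camera pictures showed it seated against the stop; by arm pose the foot and tip were within about 1 mm of their places.
3. Turned the gripper half round, gripped the handle again near-vertical, and lifted the tamper square out of the trough.
4. Tilted the tool to about 50° and lowered the tamper onto the pad until the wrist showed about 8 N. Then I opened the fingers and backed away.

**Last checks:**
- **Position:** the head lies wholly on the pad, with the foot about 2 mm from my estimate of the pad's centre. Two ways of measuring that centre differed by about 3 mm, well inside the 19 mm allowed.
- **Uprightness:** the side and wrist views show the tamper upright.
- **Robot:** the gripper was clear of everything and the wrist force was near zero.
- **Bell, anvil block and tiles:** in the side picture they are where they were at the start.

**What went off plan:** while tilting in the bin, two joints reached the ends of their ranges, and the tool ended about 35 mm higher and 20 mm to the side of where I aimed. The head came out without a noticeable force. I then worked out the arm's kinematics from the logged poses to plan the moves from the regrip on.

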